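# Lock the loose battery-cover screw with the screwdriver

### The arm

A 7-joint arm with a two-finger parallel gripper is mounted at the origin on a cart in front of the work surface, level with it; the furniture and walls round the work are solid. World frame = base frame: x ahead of the robot, y to its left, z up, the work surface at z = 0. Lengths are in m, angles in rad, forces in N, time in s.
With the tool pointing down it reaches from about 0.35 to 0.9 m from the base axis. Payload 7.2 kg.
Tool frame: the origin (TCP) lies on the mounting face of the last link; the fingertips stand 182 mm ahead of it and the grasp point (between the pads) lies 163 mm ahead of it; z points along the fingers, y is the line along which they close (so a half turn about z gives the same grasp; the last joint's range is limited). The gripper opens to 88 mm and grips with 3 to 60 N. Pads are 20 mm wide; open, the fingers measure 115 mm over their backs; the gripper's body (75 mm by 178 mm) begins 61 mm behind the grasp point.
Start: joints at [-1.215, 0.411, -0.013, 1.596, 0.006, 1.134, -0.082], TCP at [0.257, 0.57, 0.405] pointing down, gripper open.
Joint ranges: [-2.95, 2.95], [-0.29, 1.99], [-1.47, 1.44], [0.14, 2.54], [-1.03, 4.17], [0.13, 1.85], [-2.86, 2.86]. Speed limits (rad/s): [2.39, 2.39, 3.01, 3.01, 3.14, 3.14, 3.14].

### API

Orientations are given as a rotation vector (axis times angle).
In Python, from station import ctrl, imaging gives the robot as it stands.
- The arm moves only by the tool servo_tool, never from a script. Its argument "commands" is a list of rows, each an object of numbers: "hand": the opening, from -1 (shut) to 1 (fully open); "x", "y", "z": the shift along the world's x, y, z in mm; "wx", "wy", "wz": the turn, a rotation vector about the world's x, y, z in degrees. In form: [{"hand": .., "x": .., "y": .., "z": .., "wx": .., "wy": .., "wz": ..}, ...]. A call has 1 to 5 rows; each row is the pose to reach, as a shift and turn from the pose commanded when the call began; what a row does not reach only later rows make up. A row lasts 1/12 s, in which the tool goes at most 41.7 mm and 7.16 degrees, less where a joint would pass 70% of its speed; a pose out of reach is approached as far as the arm can. A call with a gripper value outside its range is refused whole. The fingers move at their own pace and stop on an object; "force" is the grip in N (left out, the last holds). Time passes only in rows, so rows that repeat a pose let the fingers close. It gives the time, the measured TCP pose, the force, the opening and the grip force at its end, in the units of the state.
- ctrl.read_state(): the state, without advancing time (a new reading comes with each control period).
- imaging.grab_frame(name): name is "side" or "top" or "wrist"; returns the picture (384x512x3 uint8, red, green, blue); there is no depth.
- imaging.camera_info(name): a dict with "fx", "fy", "cx", "cy" (pixels), "k1" (the pictures are not rectified: a ray, as slopes to the right and down, at radius r is drawn at 1 + k1 r^2 times it, then the intrinsics apply), "extrinsics" (4x4, takes a point from camera to world coordinates). Camera axes: x right, y up, looking along -z (the intrinsics and any distortion apply to the point x, -y, -z); pixel columns grow to the right and rows downward; lengths in m; the calibration is good to about 2 mm. A picture is of the moment at which its call begins: read the wrist's pose just before it. camera_info takes no time and is no camera call; for the wrist camera it gives the pose at the moment of the call.
- ctrl.finish_job(): hands the job in; it is judged then, once.
The state is a dict: "t": time; "qpos": joint angles; "qd": joint speeds; "joint_efforts": joint torques, N m; "tcp_pos": TCP position; "eef_rot": TCP orientation; "force": force on the tool from outside, world axes, zero at the start; "moment": the same for the moment, N m; "opening": finger opening in m; "grasp_force": force on a finger pad.
Only numpy, scipy, OpenCV 4.12 (cv2) and the standard library are available. Lean on these libraries where they do the work, as an engineer would, in place of code of your own. Each camera call takes 0.05 s, during which the arm holds its last target. There are 200 camera calls.

### The job

One of the two spring-loaded slotted screws beside the battery cover of the grey instrument is still loose (its slot points at the short white mark, not the long one). Take the screwdriver from its stand, seat its blade in the slot of the loose screw, press the screw down against its spring with no more than a moderate push (never over 25 N) and turn it clockwise past its catch until it is locked, then put the screwdriver back upright and fully home in its stand. Leave the screw that is already locked as it is, work the screws with the blade only, and do not disturb the other things on the bench.

Things in the scene. Friction and masses are not known exactly. Their poses are not given: they have to be found in the camera images.
- case: Grey instrument case lying on the worktop, fixed, 120 (its x) by 190 (its y) by 60 mm high; origin at the centre of its underside, z up. A battery cover lies on the middle of its top; 60 mm from the centre to either side along y sits one slotted screw in a round well 25 mm wide. White marks beside each: a slot in line with the short one is loose, with the long one locked.
- fastener_a: Fastener whose screw is LOOSE at the start, at either end of the cover: bezel ring 33 mm wide round the well. Origin on the screw's axis, level with the case's top (60 mm above the worktop); z up, x and y as the case's. Head 22 mm across; slot across it 4.6 mm wide, 5 mm deep, bevelled. Head top 2 to 20 mm below the origin: it differs every time, is not measured and must be felt.
- fastener_b: The other, identical fastener, already LOCKED: leave it alone. Origin and axes likewise. Springs (both): the head gives from 4.5 N and sinks 1 mm per further 2.5 N; a catch bars turning until it is pushed in 3 mm (about 12 N); it bottoms at 4.5 mm (about 16 N) and is rigid beyond. A total load over 25 N, push and turning forces together, counts as damage.
- screw_a (a joint): Turn of the loose screw, rad, growing clockwise from above; -0.1 to 0.1 at the start. The slot points (0.6 - this value) rad anticlockwise of the fastener's x. From about 0.1 to 1.05 it turns only while the head is pushed in; beyond 1.05 the head can spring up again, locked. Locked: above 1.1. Hard end stop at 1.45. Turning friction about 0.03 N m.
- screw_b (a joint): Turn of the screw that is already locked, same meaning; 1.2 to 1.3 at the start, to be left above 1.1.
- driver_grip (a point): Centre of the screwdriver's black square handle (24 by 24 mm, 70 mm long, faces square to this frame's x and y; z towards the handle's end). Screwdriver 0.1 to 0.16 kg, 145 mm long, standing blade down in its stand. The handle's lower end (shoulder) is 35 mm below this point, the blade tip 110 mm below. Shank 8 mm thick.
- driver_tip (a point): Middle of the edge of the screwdriver's flat blade; axes as for driver_grip. The blade is 12 mm wide along x, 3 mm thick along y, 15 mm long, its edge rounded, centred on the shank.
- stand_hole (a point): Centre of the round hole (17 mm wide, through a 12 mm plate) in the screwdriver stand (fixed, 70 by 70 mm), level with its top face, 90 mm above the worktop; z up. When home, the handle's shoulder rests on the top face: handle centre 35 mm above this point, blade tip 75 mm below.
- petri: Bystander: flat round clear dish 68 mm across, 17 mm high; origin at the centre of its underside.
- pen: Bystander: marker pen lying, 132 mm long along its y, 17 mm thick; origin at its underside.
- stopper: Bystander: rubber stopper 32 mm across, 24 mm high; origin at the centre of its underside.
- timer: Bystander: small upright timer 22 by 66 by 62 mm; origin at the centre of its underside.
Things that resemble listed ones, but are neither listed nor needed, are in the scene too. What is shaped like the part that bears stand_hole but blue is not meant. Leave any red look-alike of the part that bears driver_grip alone.

How it is judged:
By the outcome, as a careful person would: the job done as asked, in the order asked, and still so for the second after the job is handed in, with the robot touching nothing.
It also fails if it takes over 64 s, if anything falls off the work surface, if the arm or the gripper's body presses on something with over 40 N, if the wrist force passes 120 N, or if a joint passes its speed limit or range.

## Working session

There is one attempt and no reset: what is moved stays moved. The work goes in short steps, Python scripts to look and compute and a tool call to move; the robot and the scene stay as the last step left them, time stands still between calls to the robot, and variables do not carry over. Pictures are saved under pics/ and viewed, at most 10 in all, crops included, and the job is handed in when it is done.

Besides the shell and the picture viewer there is one more tool, called in YAML: its name, and indented under it one key for each argument. servo_tool: Moves the arm, as the interface text tells. Its arguments: {"type":"object","properties":{"commands":{"type":"array","items":{"type":"object","properties":{"hand":{"type":"number"},"x":{"type":"number"},"y":{"type":"number"},"z":{"type":"number"},"wx":{"type":"number"},"wy":{"type":"number"},"wz":{"type":"number"}}}},"force":{"type":"number"}},"required":["commands"]}

```bash
mkdir -p pics
cat > h.py <<'E'
import numpy as np, cv2
from station import ctrl, imaging
def grab(n,f=None):
    ci=imaging.camera_info(n); im=imaging.grab_frame(n)[:,:,::-1].copy()
    if f: cv2.imwrite('pics/'+f,im)
    return im,ci
def ray(ci,u,v):
    K=np.array([[ci['fx'],0,ci['cx']],[0,ci['fy'],ci['cy']],[0,0,1.]])
    p=cv2.undistortPoints(np.array([[[u,v]]],float),K,np.array([ci['k1'],0,0,0.]))[0,0]
    E=np.array(ci['extrinsics']); d=E[:3,:3]@np.array([p[0],-p[1],-1]); return E[:3,3],d
def onz(ci,u,v,z):
    o,d=ray(ci,u,v); return o+d*(z-o[2])/d[2]
def cross(a,b):
    (o1,d1),(o2,d2)=a,b
    s=np.linalg.lstsq(np.c_[d1,-d2],o2-o1,rcond=None)[0]
    p,q=o1+s[0]*d1,o2+s[1]*d2; return (p+q)/2,np.linalg.norm(p-q)
E
python3 - <<'E'
from h import *
import pickle
d={}
for n in('top','side','wrist'):
    im,ci=grab(n,n+'0.png'); d[n]=(im,ci); print(n,ci)
pickle.dump(d,open('d0.pkl','wb'))
s=ctrl.read_state();print(s)
cv2.imwrite('pics/m0.png',np.hstack([cv2.resize(d[n][0],(400,300)) for n in('side','wrist')]))
cv2.imwrite('pics/t0.png',cv2.resize(d['top'][0],(800,600)))
E
```

```text
top {'fx': 443.56902632982786, 'fy': 443.56902632982786, 'cx': 257.7811152392475, 'cy': 198.9723288014922, 'k1': 0.03960675225283363, 'extrinsics': array([[-0.01793715,  0.98401381, -0.17718657,  0.29457804],
       [-0.9998049 , -0.01911884, -0.00496401, -0.00397249],
       [-0.00827225,  0.17706296,  0.98416476,  1.21673177],
       [ 0.        ,  0.        ,  0.        ,  1.        ]])}
side {'fx': 434.34070056080583, 'fy': 434.34070056080583, 'cx': 260.38128503387804, 'cy': 193.49153268342513, 'k1': -0.15449749701905888, 'extrinsics': array([[ 0.83479048,  0.20138714, -0.51241397, -0.13564811],
       [-0.55056518,  0.30819629, -0.77581765, -0.97742043],
       [ 0.00168438,  0.92976248,  0.36815608,  0.55313205],
       [ 0.        ,  0.        ,  0.        ,  1.        ]])}
wrist {'fx': 337.0320692279225, 'fy': 337.0320692279225, 'cx': 260.27147960050246, 'cy': 191.31346080633494, 'k1': -0.032302530018331124, 'extrinsics': array([[ 4.11472670e-01, -8.78843260e-01, -2.41505210e-01,
         1.91567406e-01],
       [ 9.11421736e-01,  3.96527924e-01,  1.09890969e-01,
         5.9
[... 168 characters left out ...]
.00000000e+00]])}
{'t': 0.15, 'qpos': array([-1.21520884,  0.41170736, -0.01274185,  1.59680672,  0.00561032,
        1.13430921, -0.08215069]), 'qd': array([ 0.00179358, -0.00338795,  0.00115731, -0.00196578, -0.00034502,
        0.00057956, -0.00019104]), 'joint_efforts': array([ 1.69625109e-03, -5.88338292e+01,  6.42399229e-01, -2.91289544e+01,
       -5.37542801e-02,  1.58644089e-02,  7.59594832e-05]), 'tcp_pos': array([0.25694918, 0.56956912, 0.40402591]), 'eef_rot': array([-6.60516945e-01, -3.07119507e+00,  1.85737311e-03]), 'force': array([-0.0872177 , -0.63987189, -0.4926907 ]), 'moment': array([0.02376222, 0.05627676, 0.09627123]), 'grasp_force': 0.0, 'opening': 0.08803610891139242}
```

View pics/t0.png

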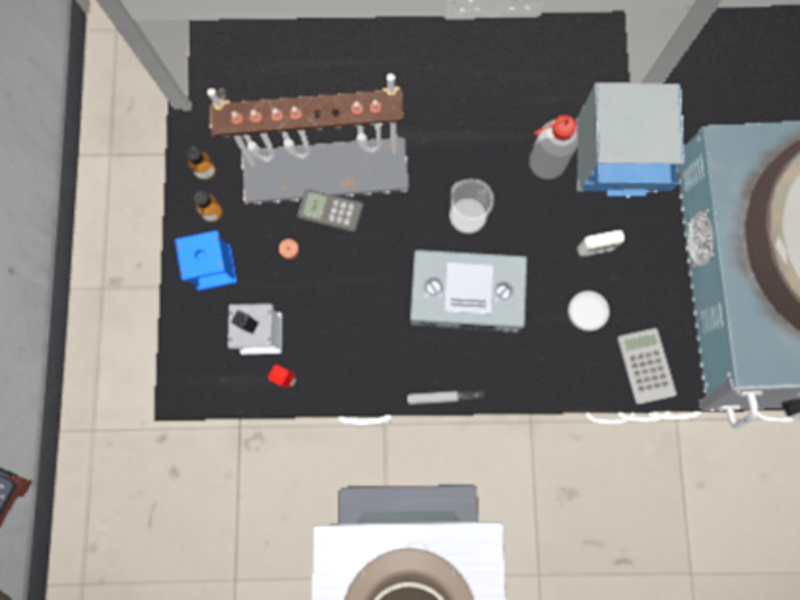

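View pics/m0.png

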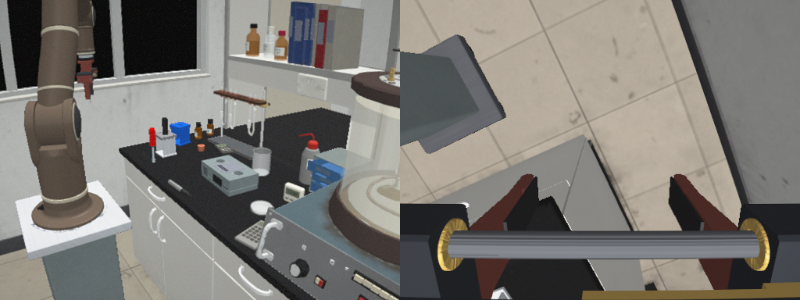

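The top view shows the stand with the black handle at (243,321), and the red look-alike at (281,376). The case is at (468,288) with screws at (433,287) and (503,290). All of these are in the 800x600 picture. Next I'll get coarse positions, then enlarge crops.

Run:
```python
from h import *
import pickle
d=pickle.load(open('d0.pkl','rb')); im,ci=d['top']; k=512/800
for n,u,v,z in[('handle top',242,318,.16),('standtop c',251,326,.09),('blue',204,250,.09),('red top',279,374,.16),('scrL',433,287,.05),('scrR',503,290,.05),('caseTL',414,251,.06),('caseTR',527,257,.06),('caseBR',524,327,.06),('caseBL',411,321,.06),('timer',604,240,.062),('pen',440,397,.01),('stopper',288,248,.024)]:
    print(n,onz(ci,u*k,v*k,z).round(4))
a=cv2.resize(im[180:260,130:210],(400,400),interpolation=3); b=cv2.resize(im[150:220,255:345],(400,311),interpolation=3)
s=cv2.resize(d['side'][0][140:260,170:360],(760,480),interpolation=3)
o=np.zeros((400,800,3),np.uint8);o[:,:400]=a;o[:311,400:]=b;cv2.imwrite('pics/c1.png',o)
```

```text
handle top [0.4785 0.2501 0.16  ]
standtop c [0.477  0.2519 0.09  ]
blue [0.6076 0.3331 0.09  ]
red top [0.3908 0.1917 0.16  ]
scrL [ 0.5454 -0.0508  0.05  ]
scrR [ 0.5377 -0.1707  0.05  ]
caseTL [ 0.6072 -0.0193  0.06  ]
caseTR [ 0.5926 -0.2128  0.06  ]
caseBR [ 0.4713 -0.2018  0.06  ]
caseBL [ 0.4852 -0.0117  0.06  ]
timer [ 0.6192 -0.3452  0.062 ]
pen [ 0.3594 -0.0595  0.01  ]
stopper [0.6269 0.204  0.024 ]
```

View pics/c1.png

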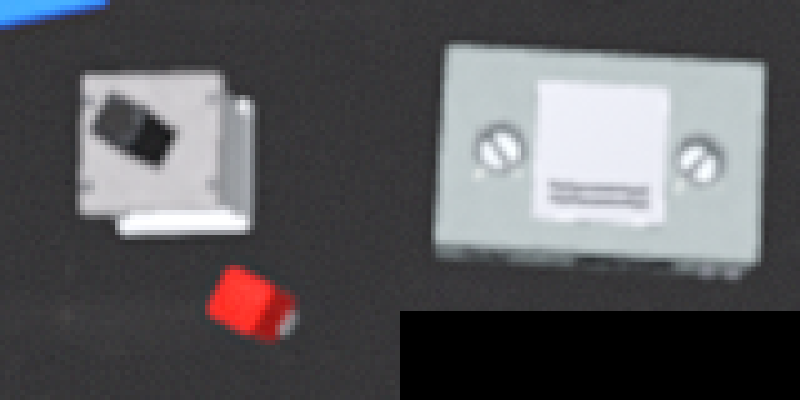

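The crop shows the handle's top face at about (122,118), turned about 64° in the world. The gripper's closing line is already at about 66°. I'm moving above the stand.

servo_tool:
  commands:
    - {"x":22,"y":-32}
    - {"x":44,"y":-64}
    - {"x":66,"y":-96}
    - {"x":88,"y":-128}
    - {"x":110,"y":-160}

```text
validation failed for argument at $.co...
```

servo_tool:
  commands:
    - {"x":22,"y":-32}
    - {"x":44,"y":-64}
    - {"x":66,"y":-96}
    - {"x":88,"y":-128}
    - {"x":110,"y":-160}

```text
validation failed for argument at $.co...
```

servo_tool:
  commands:
    - {"x":0}
    - {"x":0}
    - {"x":0}

```text
validation failed for argument at $.co...
```

Run:
```python
from h import *
import pickle
im,ci=grab('wrist','w1.png');s=ctrl.read_state();pickle.dump((im,ci,s),open('w1.pkl','wb'));print(s['t'],s['tcp_pos'],s['eef_rot'],s['qpos'])
```

```text
0.2 [0.25698101 0.56959985 0.40413128] [-6.60644379e-01 -3.07122068e+00  1.46553328e-03] [-1.21519785  0.41161621 -0.01272067  1.59668851  0.00562012  1.13426438
 -0.08219973]
```

View pics/w1.png

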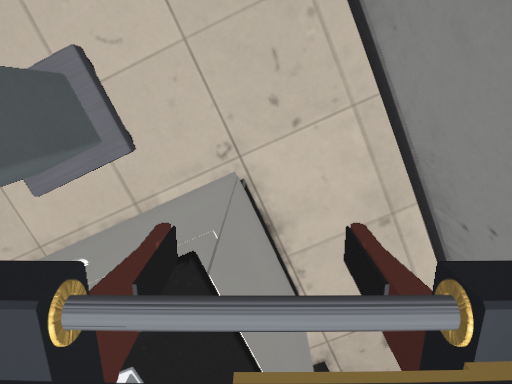

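The moves were refused, presumably because each row needs all seven fields, and the view is unchanged.

servo_tool:
  commands:
    - {"hand":1,"x":22,"y":-32,"z":0,"wx":0,"wy":0,"wz":0}
    - {"hand":1,"x":44,"y":-64,"z":0,"wx":0,"wy":0,"wz":0}
    - {"hand":1,"x":66,"y":-96,"z":0,"wx":0,"wy":0,"wz":0}
    - {"hand":1,"x":88,"y":-128,"z":0,"wx":0,"wy":0,"wz":0}
    - {"hand":1,"x":110,"y":-160,"z":0,"wx":0,"wy":0,"wz":0}

```text
t: 0.62
tcp_pos: [0.3677, 0.408, 0.4046]
eef_rot: [0.66, 3.071, -0.0]
force: [0.6, 0.9, -0.4]
opening: 0.0878
grasp_force: 0.0
```

servo_tool:
  commands:
    - {"hand":1,"x":22,"y":-32,"z":0,"wx":0,"wy":0,"wz":0}
    - {"hand":1,"x":44,"y":-64,"z":0,"wx":0,"wy":0,"wz":0}
    - {"hand":1,"x":66,"y":-96,"z":0,"wx":0,"wy":0,"wz":0}
    - {"hand":1,"x":88,"y":-128,"z":0,"wx":0,"wy":0,"wz":0}
    - {"hand":1,"x":110,"y":-160,"z":0,"wx":0,"wy":0,"wz":0}

```text
t: 1.03
tcp_pos: [0.4777, 0.2479, 0.4048]
eef_rot: [0.661, 3.071, 0.0]
force: [0.8, 0.1, 0.1]
opening: 0.0877
grasp_force: 0.0
```

Run:
```python
from h import *
import pickle
im,ci=grab('wrist','w2.png');s=ctrl.read_state();pickle.dump((im,ci,s),open('w2.pkl','wb'));print(s['t'],s['tcp_pos'],s['eef_rot'],s['qpos'])
```

```text
1.0833 [0.48206185 0.24045391 0.40500376] [ 0.67332304  3.0648425  -0.00448799] [-0.68332181  0.26175451  0.15772043  1.81549212 -0.04119195  1.06707083
  0.62725609]
```

View pics/w2.png

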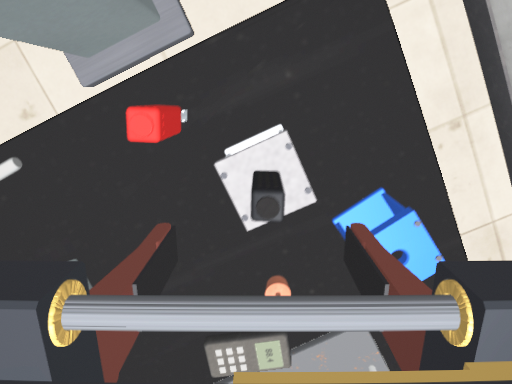

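The wrist view shows the black handle's top face at about (267,207), nearly square to the image. The stand plate is round (265,180), red driver at (150,123), blue stand at (395,235).

```bash
cat >> h.py <<'E'
def handle(im,ci,zt=.16):
    g=im.max(2); h=im[:330]
    # stand plate: bright grey; handle: dark blob within
    sat=(im.max(2).astype(int)-im.min(2))
    m=((g>150)&(sat<25)).astype(np.uint8); m[250:]=0
    c=[x for x in cv2.findContours(m,0,2)[0]]
    return c
E
python3 - <<'E'
from h import *
import pickle
from scipy.spatial.transform import Rotation as R
im,ci,s=pickle.load(open('w2.pkl','rb'))
T=R.from_rotvec(s['eef_rot']).as_matrix(); print(T.round(3)); print('cam in tool',(T.T@(np.array(ci['extrinsics'])[:3,3]-s['tcp_pos'])).round(4))
print(onz(ci,267.5,207,.16), onz(ci,267,192,.16))
# plate corners
for u,v in[(215,165),(287,127),(316,198),(247,231)]: print(onz(ci,u,v,.09))
for u,v in[(250,193),(285,193),(284,221),(252,221)]: print(onz(ci,u,v,.16))
g=im[165:232,235:300].max(2); print(g[::3,::3])
E
```

```text
[[-0.908  0.419  0.003]
 [ 0.419  0.908 -0.004]
 [-0.004 -0.002 -1.   ]]
cam in tool [0.0786 0.0037 0.0202]
[0.48116042 0.25137595 0.16      ] [0.47106289 0.25548614 0.16      ]
[0.44765322 0.21692191 0.09      ]
[0.44334489 0.28824653 0.09      ]
[0.51297007 0.28730728 0.09      ]
[0.51631489 0.21638031 0.09      ]
[0.46687782 0.2444763  0.16      ]
[0.4768463  0.26654605 0.16      ]
[0.49549654 0.2577951  0.16      ]
[0.48616224 0.23714104 0.16      ]
[[234 235 236 238 234 237 237 238 236 236 234 234 234 233 234 236 238 237
  237 240 238 235]
 [235 233 237 237 235 235 232 236 234 236 233 234 233 230 231 238 235 235
  238 236 237 237]
 [238 235 237 233 233 234 218  74  83 100 101 112 123 123 154 228 234 233
  234 233 234 237]
 [240 239 239 236 235 235 101  37  40  36  38  39  38  38  39 196 234 234
  230 234 234 237]
 [239 237 238 237 238 236  68  37  40  37  39  39  37  41  39 134 236 236
  233 236 237 236]
 [239 236 238 237 238 239  49  38  40  38  38  38  37  39  39  80 233 229
  232 242 241 237]
 [237 236 239 235 238 239  35  36  39  37  38  40  39  38  38  42 221 230
  234 239 
[... 797 characters left out ...]
6  68  68  67  69 106 100 240
  236 234 175  55]
 [ 54 166 239 235 228 189  72  80  67  66  69  67  67  66  73 110 109 231
  134  56  55  55]
 [ 54  64 222 160 194 180  72  86  81  67  68  69  68  73 115 110  59  54
   55  55  55  55]
 [ 55  55 134 168 194 221  99  84  87  84  77  78  88 101 106 100  54  55
   55  54  55  54]
 [ 55  54  62 223 237 235 231 228 229 219 197  67  57  57  60  57  55  55
   55  54  55  54]
 [ 55  54  55 161 240 238 238 239 217  81  54  55  54  55  56  55  55  55
   56  56  55  58]
 [ 54  55  54  63 229 236 179  55  55  54  55  55  55  54  55  56  56  57
   58  56  56  57]
 [ 55  54  56  55 128  57  55  55  54  55  54  55  55  57  56  58  57  59
   59  57  57  57]]
```

Handle centre is (0.481, 0.2515), matching the plate centre. Edge angle is 65.7°, so the gripper is aligned. Now descending and grasping.

servo_tool:
  commands:
    - {"hand":1,"x":4,"y":2,"z":0,"wx":0,"wy":0,"wz":0}
    - {"hand":1,"x":4,"y":2,"z":-20,"wx":0,"wy":0,"wz":0}
    - {"hand":1,"x":4,"y":2,"z":-50,"wx":0,"wy":0,"wz":0}
    - {"hand":1,"x":4,"y":2,"z":-60,"wx":0,"wy":0,"wz":0}
    - {"hand":1,"x":4,"y":2,"z":-60,"wx":0,"wy":0,"wz":0}

```text
t: 1.5
tcp_pos: [0.4798, 0.2522, 0.3421]
eef_rot: [-0.658, -3.068, 0.006]
force: [-0.8, -1.0, -0.3]
opening: 0.0879
grasp_force: 0.0
```

Run:
```python
from h import *
from scipy.spatial.transform import Rotation as R
im,ci=grab('wrist','w3.png');s=ctrl.read_state();print(s['t'],s['tcp_pos'],s['eef_rot'])
T=R.from_rotvec(s['eef_rot']).as_matrix();print(T.round(3))
print((T.T@(np.array(ci['extrinsics'])[:3,3]-s['tcp_pos'])).round(4))
m=(im.max(2)<130).astype(np.uint8); m[:, :150]=0; m[:,360:]=0;m[285:]=0
g=im.max(2); cv2.imwrite('pics/w3c.png',cv2.resize(im[140:300,180:340],(480,480)))
```

```text
1.55 [0.48042352 0.25230212 0.34381606] [-6.58627094e-01 -3.06957394e+00  3.05385782e-03]
[[-0.912  0.41  -0.003]
 [ 0.41   0.912 -0.001]
 [ 0.002 -0.002 -1.   ]]
[ 0.072  -0.0011  0.0219]
```

View pics/w3c.png

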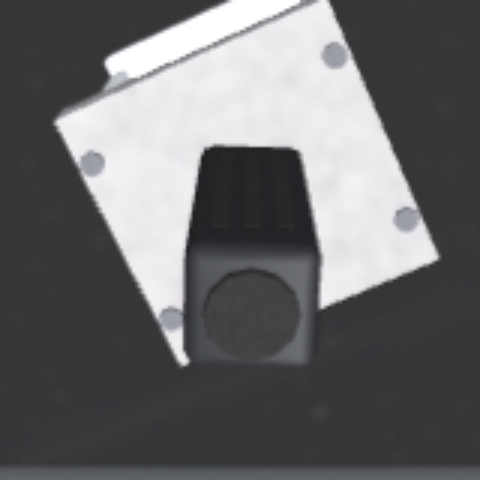

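The crop shows the handle cap centred at full-picture pixel (264,244), square to the gripper within about 1.5°.

Run:
```python
from h import *
ci=imaging.camera_info('wrist')
s=ctrl.read_state();print(s['tcp_pos'],onz(ci,264,244.3,.16)); a=onz(ci,180+190/3,140+250/3,.16);b=onz(ci,180+320/3,140+256/3,.16);print(np.degrees(np.arctan2(*(b-a)[1::-1])),np.linalg.norm(b-a))
```

```text
[0.48042352 0.25230212 0.34381606] [0.48280007 0.25232529 0.16      ]
62.98158620221066 0.022454728430085114
```

servo_tool:
  commands:
    - {"hand":1,"x":1,"y":0,"z":-20,"wx":0,"wy":0,"wz":-1}
    - {"hand":1,"x":1,"y":0,"z":-40,"wx":0,"wy":0,"wz":-1}
    - {"hand":1,"x":1,"y":0,"z":-56,"wx":0,"wy":0,"wz":-1}
    - {"hand":1,"x":1,"y":0,"z":-56,"wx":0,"wy":0,"wz":-1}
    - {"hand":0,"x":1,"y":0,"z":-56,"wx":0,"wy":0,"wz":-1}
  force: 20

```text
t: 1.97
tcp_pos: [0.4822, 0.2522, 0.2895]
eef_rot: [-0.687, -3.066, -0.0]
force: [0.4, -0.4, 0.4]
opening: 0.0837
grasp_force: 0.0
```

servo_tool:
  commands:
    - {"hand":-1,"x":0,"y":0,"z":0,"wx":0,"wy":0,"wz":0}
    - {"hand":-1,"x":0,"y":0,"z":0,"wx":0,"wy":0,"wz":0}
    - {"hand":-1,"x":0,"y":0,"z":0,"wx":0,"wy":0,"wz":0}
    - {"hand":-1,"x":0,"y":0,"z":0,"wx":0,"wy":0,"wz":0}
    - {"hand":-1,"x":0,"y":0,"z":0,"wx":0,"wy":0,"wz":0}
  force: 50

```text
t: 2.38
tcp_pos: [0.4822, 0.2518, 0.2892]
eef_rot: [0.687, 3.065, 0.001]
force: [-0.3, -0.2, 0.8]
opening: 0.0516
grasp_force: 0.0
```

servo_tool:
  commands:
    - {"hand":-1,"x":0,"y":0,"z":0,"wx":0,"wy":0,"wz":0}
    - {"hand":-1,"x":0,"y":0,"z":0,"wx":0,"wy":0,"wz":0}
    - {"hand":-1,"x":0,"y":0,"z":0,"wx":0,"wy":0,"wz":0}
    - {"hand":-1,"x":0,"y":0,"z":0,"wx":0,"wy":0,"wz":0}
    - {"hand":-1,"x":0,"y":0,"z":0,"wx":0,"wy":0,"wz":0}
  force: 50

```text
t: 2.8
tcp_pos: [0.482, 0.2517, 0.2886]
eef_rot: [-0.687, -3.065, 0.0]
force: [-0.7, -0.0, 0.2]
opening: 0.0241
grasp_force: 50.0
```

servo_tool:
  commands:
    - {"hand":-1,"x":0,"y":0,"z":0,"wx":0,"wy":0,"wz":0}
    - {"hand":-1,"x":0,"y":0,"z":0,"wx":0,"wy":0,"wz":0}
    - {"hand":-1,"x":0,"y":0,"z":0,"wx":0,"wy":0,"wz":0}
  force: 50

```text
t: 3.05
tcp_pos: [0.482, 0.2517, 0.2886]
eef_rot: [-0.687, -3.065, -0.0]
force: [0.4, -0.1, 0.5]
opening: 0.0237
grasp_force: 50.0
```

The driver is gripped. Next I lift it clear and carry it near the case, with the camera facing the fasteners.

servo_tool:
  commands:
    - {"hand":-1,"x":0,"y":0,"z":10,"wx":0,"wy":0,"wz":0}
    - {"hand":-1,"x":0,"y":0,"z":35,"wx":0,"wy":0,"wz":0}
    - {"hand":-1,"x":0,"y":0,"z":70,"wx":0,"wy":0,"wz":0}
    - {"hand":-1,"x":0,"y":0,"z":105,"wx":0,"wy":0,"wz":0}
    - {"hand":-1,"x":0,"y":0,"z":140,"wx":0,"wy":0,"wz":0}
  force: 50

```text
t: 3.47
tcp_pos: [0.4816, 0.2514, 0.4307]
eef_rot: [-0.688, -3.065, 0.001]
force: [0.9, 0.7, -1.1]
opening: 0.024
grasp_force: 50.0
```

servo_tool:
  commands:
    - {"hand":-1,"x":5,"y":-20,"z":0,"wx":0,"wy":0,"wz":0}
    - {"hand":-1,"x":15,"y":-55,"z":0,"wx":0,"wy":0,"wz":0}
    - {"hand":-1,"x":27,"y":-92,"z":0,"wx":0,"wy":0,"wz":0}
    - {"hand":-1,"x":38,"y":-130,"z":0,"wx":0,"wy":0,"wz":0}
    - {"hand":-1,"x":49,"y":-168,"z":0,"wx":0,"wy":0,"wz":0}

```text
t: 3.88
tcp_pos: [0.5309, 0.082, 0.4295]
eef_rot: [0.686, 3.065, 0.001]
force: [0.1, -0.1, -0.9]
opening: 0.0241
grasp_force: 50.0
```

servo_tool:
  commands:
    - {"hand":-1,"x":11,"y":-39,"z":0,"wx":0,"wy":0,"wz":0}
    - {"hand":-1,"x":22,"y":-78,"z":0,"wx":0,"wy":0,"wz":0}
    - {"hand":-1,"x":33,"y":-117,"z":0,"wx":0,"wy":0,"wz":0}
    - {"hand":-1,"x":44,"y":-156,"z":0,"wx":0,"wy":0,"wz":0}
    - {"hand":-1,"x":55,"y":-195,"z":0,"wx":0,"wy":0,"wz":0}

```text
t: 4.3
tcp_pos: [0.586, -0.1132, 0.4294]
eef_rot: [0.687, 3.065, 0.001]
force: [0.5, 0.1, -1.0]
opening: 0.0238
grasp_force: 50.0
```

servo_tool:
  commands:
    - {"hand":-1,"x":4,"y":-22,"z":-10,"wx":0,"wy":0,"wz":0}
    - {"hand":-1,"x":4,"y":-22,"z":-10,"wx":0,"wy":0,"wz":0}
    - {"hand":-1,"x":4,"y":-22,"z":-10,"wx":0,"wy":0,"wz":0}
    - {"hand":-1,"x":4,"y":-22,"z":-10,"wx":0,"wy":0,"wz":0}

```text
t: 4.63
tcp_pos: [0.59, -0.1323, 0.4188]
eef_rot: [-0.686, -3.065, -0.001]
force: [-0.6, 0.1, -1.0]
opening: 0.0237
grasp_force: 50.0
```

Run:
```python
from h import *
import pickle
im,ci=grab('wrist','w4.png');s=ctrl.read_state();pickle.dump((im,ci,s),open('w4.pkl','wb'));print(s['t'],s['tcp_pos'],s['eef_rot'],s['qpos'],s['force'])
```

```text
4.6833 [ 0.59005486 -0.1317512   0.41898942] [-6.84644671e-01 -3.06583259e+00 -1.65231091e-03] [-0.12580465  0.37311974  0.35735161  1.64953736 -0.14165699  1.14459412
  1.39910945] [ 0.33126422  0.42287511 -2.61283028]
```

View pics/w4.png

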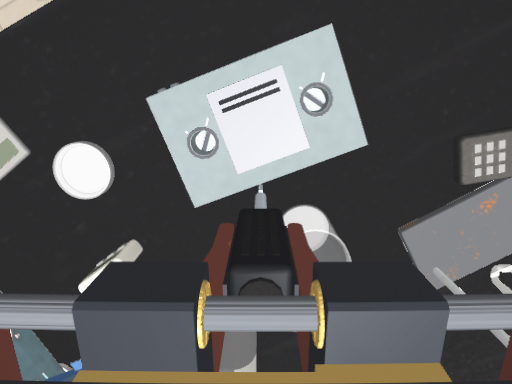

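The wrist view shows the case with screws at (203,142) and (316,98), and the blade at about (261,192). One enlarged composite will show marks, slots and blade.

Run:
```python
from h import *
import pickle
im,ci,s=pickle.load(open('w4.pkl','rb'))
c=lambda u,v,r:cv2.resize(im[v-r:v+r,u-r:u+r],(390,390),interpolation=cv2.INTER_CUBIC)
o=np.zeros((390,790,3),np.uint8)
o[:,:390]=c(203,142,26);o[:,400:]=c(316,98,26)
b=cv2.resize(im[178:214,246:276],(160,192),interpolation=cv2.INTER_CUBIC)
o=np.vstack([o,np.zeros((200,790,3),np.uint8)]);o[395:587,300:460]=b
cv2.imwrite('pics/c4.png',o)
for u,v in [(203,142),(316,98)]: print(onz(ci,u,v,.06).round(4))
for u,v in [(148,98),(332,25),(367,144),(195,207)]: print(onz(ci,u,v,.06).round(4))
T=np.array(s['tcp_pos']);print('expected tip', T-[0,0,.273])
print(onz(ci,261,185,T[2]-.273))
```

```text
[ 0.5383 -0.1717  0.06  ]
[ 0.5473 -0.0526  0.06  ]
[ 0.4774 -0.2003  0.06  ]
[ 0.4932 -0.0135  0.06  ]
[ 0.6104 -0.0234  0.06  ]
[ 0.5953 -0.2113  0.06  ]
expected tip [ 0.59005486 -0.1317512   0.14598942]
[ 0.58350078 -0.12902157  0.14598942]
```

View pics/c4.png

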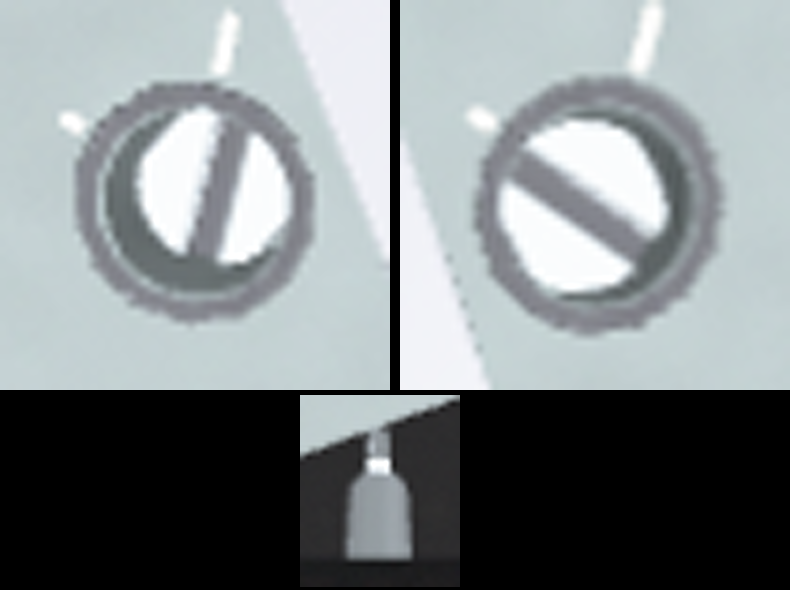

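The right-hand screw (316,98), world (0.547,-0.053), is loose, because its slot lines up with the short mark. Its slot points to about 31°. The blade appears thin along the image x, so it lies along tool x at -25.3°. I'll turn +56°, go close to the loose screw, then look again.

servo_tool:
  commands:
    - {"hand":-1,"x":-3,"y":19,"z":0,"wx":0,"wy":0,"wz":7}
    - {"hand":-1,"x":-6,"y":38,"z":0,"wx":0,"wy":0,"wz":14}
    - {"hand":-1,"x":-10,"y":57,"z":0,"wx":0,"wy":0,"wz":21}
    - {"hand":-1,"x":-14,"y":76,"z":0,"wx":0,"wy":0,"wz":28}
    - {"hand":-1,"x":-17,"y":95,"z":-6,"wx":0,"wy":0,"wz":35}

```text
t: 5.1
tcp_pos: [0.5727, -0.0356, 0.4143]
eef_rot: [-0.28, 3.127, 0.001]
force: [0.1, 0.9, -1.4]
opening: 0.0236
grasp_force: 50.0
```

servo_tool:
  commands:
    - {"hand":-1,"x":0,"y":0,"z":-15,"wx":0,"wy":0,"wz":7}
    - {"hand":-1,"x":0,"y":0,"z":-30,"wx":0,"wy":0,"wz":14}
    - {"hand":-1,"x":0,"y":0,"z":-40,"wx":0,"wy":0,"wz":21}
    - {"hand":-1,"x":0,"y":0,"z":-40,"wx":0,"wy":0,"wz":21}
    - {"hand":-1,"x":0,"y":0,"z":-40,"wx":0,"wy":0,"wz":21}

```text
t: 5.52
tcp_pos: [0.5728, -0.037, 0.373]
eef_rot: [0.829, -3.03, -0.001]
force: [0.4, -0.0, -0.9]
opening: 0.0238
grasp_force: 50.0
```

Run:
```python
from h import *
import pickle
im,ci,s=pickle.load(open('w4.pkl','rb'))
a=onz(ci,305.3,94,.053);b=onz(ci,322.7,105,.053);print('slot deg',np.degrees(np.arctan2(*(b-a)[1::-1])))
im,ci=grab('wrist','w5.png');s=ctrl.read_state();pickle.dump((im,ci,s),open('w5.pkl','wb'));print(s['t'],s['tcp_pos'],s['eef_rot'],s['qpos'],s['force'],s['moment'])
cv2.imwrite('pics/w5c.png',cv2.resize(im[60:260,160:400],(720,600),interpolation=cv2.INTER_CUBIC))
```

```text
slot deg 33.9991033409825
5.5667 [ 0.57312028 -0.03740287  0.37351281] [-8.27486108e-01  3.02980737e+00  2.53529166e-04] [-0.12212184  0.35268515  0.13291079  1.76768694 -0.05405158  1.0239856
  2.13480847] [-0.40287606  0.13501525 -1.26896727] [0.05790676 0.0481709  0.03989807]
```

View pics/w5c.png

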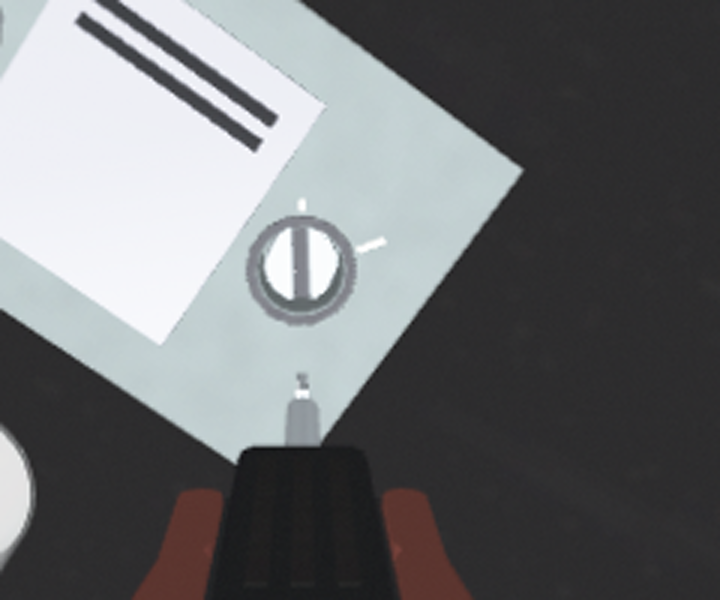

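The crop shows the bezel centred at about (301,270) with its slot nearly vertical in the image. The blade, at (302,373-400), is in line with it. Next I fit the bezel and compare it with the tip.

Run:
```python
from h import *
import pickle
from scipy.spatial.transform import Rotation as R
im,ci,s=pickle.load(open('w5.pkl','rb'))
T=R.from_rotvec(s['eef_rot']).as_matrix(); t=np.array(s['tcp_pos'])
print('blade dir',np.degrees(np.arctan2(T[1,0],T[0,0]))%180, 'tilt z',T[:,2].round(4))
hsv=im.astype(int); sub=im[120:178,235:290]; mx=sub.max(2).astype(int)
m=((mx<165)&(mx>60)).astype(np.uint8)
c=max(cv2.findContours(m,0,1)[0],key=cv2.contourArea)+np.array([235,120])
e=cv2.fitEllipse(c);print('bezel',e); (u,v)=e[0]
P=onz(ci,u,v,.06);print('fast',P)
w=(mx>225).astype(np.uint8); n,l,st,ce=cv2.connectedComponentsWithStats(w)
for i in range(1,n):
    if st[i,4]>3: print(st[i],ce[i]+[235,120])
# slot dark centre per row
for r in range(136,160,2):
    row=im[r,250:272].max(2) if 0 else im[r,250:272].max(1); print(r,row)
for r in range(182,196,2): print(r,im[r,252:270].max(1))
print('tip exp',t+T[:,2]*.273, 'far edge ray', onz(ci,260.7,184.3,t[2]-.273), 'exp far edge', t+T[:,2]*.273+T[:,0]*.006)
```

```text
blade dir 30.551598503282264 tilt z [ 7.e-04  4.e-04 -1.e+00]
bezel ((259.8642272949219, 149.448974609375), (35.36677169799805, 35.62517166137695), 53.39108657836914)
fast [ 0.54802407 -0.0531842   0.06      ]
[  0   0  16  24 204] [240.07843137 127.6372549 ]
[24  6  3  5 13] [260.15384615 128.        ]
[ 13  16  10  24 143] [253.21678322 147.77622378]
[ 28  16  10  23 161] [266.42236025 146.99378882]
[44 19 10  6 27] [283.33333333 141.2962963 ]
136 [140 140 142 146 164 225 240 182 155 150 140 149 192 235 221 176 159 147
 138 137 137 139]
138 [150 163 189 252 253 253 247 179 141 139 139 145 185 246 254 253 252 246
 244 168 141 136]
140 [182 211 250 253 253 253 248 179 141 139 141 145 183 245 254 253 253 253
 254 254 172 169]
142 [222 252 253 253 253 253 250 199 141 138 140 142 175 244 253 253 253 253
 253 253 247 153]
144 [252 253 253 253 253 253 251 204 142 139 141 142 174 243 253 253 253 253
 253 253 253 250]
146 [253 253 253 253 253 253 251 209 143 141 142 143 173 242 253 253 253 253
 253 253 253 252]
148 [253 253 253 253 253 253 252 212 139 141 142 142 172 240 253 253 253 253
 25
[... 483 characters left out ...]
9 128]
182 [211 213 212 212 212 212 213 212 211 212 211 210 210 210 210 209 210 210]
184 [211 211 211 213 212 212 203 177 178 183 196 209 209 208 208 209 209 210]
186 [210 211 210 211 209 210 201 161 153 159 190 208 208 207 208 209 208 209]
188 [209 209 209 210 209 209 209 200 147 139 141 207 208 207 207 207 209 209]
190 [209 209 209 209 209 208 232 254 252 252 248 208 208 207 208 207 208 210]
192 [210 210 209 210 208 199 205 242 216 223 232 194 204 207 208 207 208 209]
194 [208 210 209 202 171 156 158 158 157 156 159 161 164 184 208 208 209 209]
tip exp [ 0.57332406 -0.03730152  0.1005129 ] far edge ray [ 0.56583596 -0.04194911  0.10051281] exp far edge [ 0.56815704 -0.0403514   0.10050791]
```

Lateral alignment is within about 0.3 mm and the slot is about 1° off the blade. Parallax puts the head top near z ≈ 0.050. Moving over the screw to tip z ≈ 0.060.

servo_tool:
  commands:
    - {"hand":-1,"x":-12,"y":-7,"z":0,"wx":0,"wy":0,"wz":1}
    - {"hand":-1,"x":-24,"y":-14.5,"z":0,"wx":0,"wy":0,"wz":1}
    - {"hand":-1,"x":-24,"y":-14.5,"z":-15,"wx":0,"wy":0,"wz":1}
    - {"hand":-1,"x":-24,"y":-14.5,"z":-30,"wx":0,"wy":0,"wz":1}
    - {"hand":-1,"x":-24,"y":-14.5,"z":-37,"wx":0,"wy":0,"wz":1}

```text
t: 5.98
tcp_pos: [0.5488, -0.0525, 0.3356]
eef_rot: [-0.854, 3.023, 0.0]
force: [-0.6, -0.2, -1.4]
opening: 0.024
grasp_force: 50.0
```

servo_tool:
  commands:
    - {"hand":-1,"x":0,"y":0,"z":-1,"wx":0,"wy":0,"wz":0}
    - {"hand":-1,"x":0,"y":0,"z":-2,"wx":0,"wy":0,"wz":0}
    - {"hand":-1,"x":0,"y":0,"z":-3,"wx":0,"wy":0,"wz":0}
    - {"hand":-1,"x":0,"y":0,"z":-3,"wx":0,"wy":0,"wz":0}

```text
t: 6.32
tcp_pos: [0.5494, -0.0527, 0.3333]
eef_rot: [-0.858, 3.021, -0.0]
force: [0.2, -0.3, -1.2]
opening: 0.0241
grasp_force: 50.0
```

Run:
```python
from h import *
import pickle
im,ci=grab('wrist','w6.png');s=ctrl.read_state();pickle.dump((im,ci,s),open('w6.pkl','wb'));print(s['t'],s['tcp_pos'],s['eef_rot'],s['force'],s['moment'])
cv2.imwrite('pics/w6c.png',cv2.resize(im[120:240,190:330],(700,600),interpolation=cv2.INTER_CUBIC))
```

```text
6.3667 [ 0.54929849 -0.05271342  0.33328053] [-8.57875100e-01  3.02124592e+00 -3.63834112e-04] [-0.10996358 -0.13833552 -1.08572177] [ 0.05164689 -0.01871823  0.02243552]
```

View pics/w6c.png

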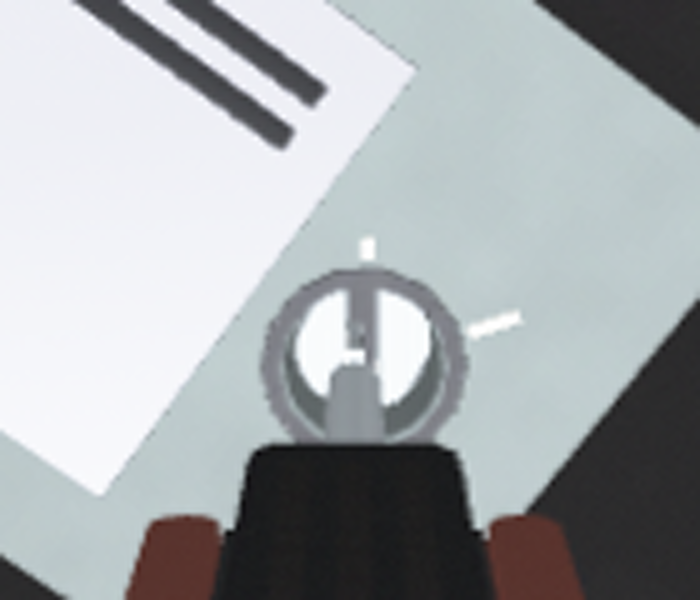

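In the crop the blade and shank (x≈355) sit slightly left of the slot (x≈362), about 1 mm off. Measuring this numerically.

Run:
```python
from h import *
import pickle
from scipy.spatial.transform import Rotation as R
im,ci,s=pickle.load(open('w6.pkl','rb'))
T=R.from_rotvec(s['eef_rot']).as_matrix(); t=np.array(s['tcp_pos']);print(T.round(4))
for r in range(176,208,2): print(r,im[r,250:276].max(1))
sub=im[165:215,236:290]; mx=sub.max(2); 
def prof(P): return (T.T@(P-t))[:2]*1e3
for u in(262,262.5,263): print(u,prof(onz(ci,u,182,.05)))
for u in(260.5,261,261.5): print('tip',u,prof(onz(ci,u,190,.061)))
```

```text
[[-8.508e-01 -5.255e-01  9.000e-04]
 [-5.255e-01  8.508e-01  0.000e+00]
 [-8.000e-04 -5.000e-04 -1.000e+00]]
176 [195 182 135 120 132 136 137 139 141 139 138 136 138 139 139 141 140 139
 138 138 137 134 119 141 174 197]
178 [142 137 136 136 142 158 176 221 219 182 139 136 137 138 148 190 228 214
 181 165 142 134 134 133 135 139]
180 [137 141 160 209 239 253 252 252 247 195 138 136 137 139 147 198 246 253
 253 252 251 238 197 143 133 132]
182 [145 187 239 253 252 253 252 252 247 197 139 137 137 137 146 197 246 253
 252 252 252 252 253 250 216 126]
184 [184 240 253 252 252 252 252 252 245 173 146 147 146 139 146 197 246 253
 252 252 252 252 253 252 250 229]
186 [245 252 252 252 252 252 252 252 248 200 149 153 162 139 148 197 246 253
 253 252 252 252 253 252 252 246]
188 [252 252 253 252 252 253 252 252 248 194 143 135 116 139 147 196 246 253
 253 252 252 252 253 252 252 247]
190 [252 252 253 252 252 253 252 252 252 253 251 250 243 140 147 195 246 253
 252 252 252 252 253 252 252 241]
192 [251 252 252 252 252 253 252 248 224 238 210 220 224 146 163 225 246 253
 252 252 252 252 253 251 2
[... 274 characters left out ...]
 152 153 155 157 155 165 227 253
 252 252 248 181 104 104 102 101]
200 [105 104 104 104 110 134 150 152 154 155 153 152 154 157 155 157 206 246
 190 176 104 103 102 102 101 109]
202 [142 107 104 104 113 140 150 154 155 154 153 152 154 157 155 150 133 104
 105 105 104 103 103 105 122 154]
204 [155 171 144 111 113 141 150 153 155 155 153 152 155 157 156 153 145 106
 106 104 105 106 123 159 174 144]
206 [134 137 158 172 158 143 151 154 155 155 154 153 154 157 155 152 144 115
 117 134 162 180 173 152 136 137]
262 [7.59785315 0.22281321]
262.5 [7.59762343 0.62454279]
263 [7.59739481 1.02627409]
tip 260.5 [ 3.9290969 -1.00422  ]
tip 261 [ 3.92886354 -0.61678041]
tip 261.5 [ 3.92863033 -0.22933962]
```

The slot is now parallel to the blade, and the blade is 1.07 mm off along tool y. I'll shift (-0.6, +0.9) mm, then feel downward.

servo_tool:
  commands:
    - {"hand":-1,"x":-0.6,"y":0.9,"z":0,"wx":0,"wy":0,"wz":0}
    - {"hand":-1,"x":-0.6,"y":0.9,"z":-1.5,"wx":0,"wy":0,"wz":0}
    - {"hand":-1,"x":-0.6,"y":0.9,"z":-3,"wx":0,"wy":0,"wz":0}
    - {"hand":-1,"x":-0.6,"y":0.9,"z":-3,"wx":0,"wy":0,"wz":0}
    - {"hand":-1,"x":-0.6,"y":0.9,"z":-3,"wx":0,"wy":0,"wz":0}

```text
t: 6.78
tcp_pos: [0.5484, -0.0519, 0.3295]
eef_rot: [0.858, -3.022, -0.0]
force: [-0.7, 0.5, -0.6]
opening: 0.0236
grasp_force: 50.0
```

Run:
```python
from h import *
im,ci=grab('wrist','w7.png');s=ctrl.read_state();print(s['t'],s['tcp_pos'],s['eef_rot'],s['force'],s['moment'])
for r in range(178,208,2): print(r,im[r,250:276].max(1))
```

```text
6.8333 [ 0.54841518 -0.0519302   0.32960523] [ 8.58317036e-01 -3.02191028e+00 -1.03786600e-04] [-0.29167705 -0.69198174 -0.99254291] [ 0.04782868 -0.00842083 -0.05801341]
178 [147 159 144 136 136 138 139 139 138 137 138 140 140 141 140 138 138 139
 139 141 123 139 174 196 205 205]
180 [136 137 137 143 166 201 227 192 142 136 135 137 138 167 230 232 202 164
 142 135 134 133 133 132 150 198]
182 [148 184 239 253 252 253 251 214 143 137 135 137 138 170 240 252 253 252
 252 239 198 154 134 132 133 130]
184 [233 252 252 253 252 253 251 216 145 146 146 147 146 169 239 252 253 252
 253 252 252 251 224 148 133 136]
186 [253 252 252 253 252 253 251 217 164 199 148 152 163 168 239 252 253 252
 253 252 252 252 252 251 133 143]
188 [253 252 252 252 252 253 251 218 162 193 142 135 116 169 238 252 253 252
 253 252 252 252 252 249 191 153]
190 [252 253 252 252 252 253 251 217 192 253 251 250 243 169 238 252 253 252
 253 252 252 252 252 251 224 120]
192 [252 253 252 252 252 253 251 216 187 238 210 219 225 170 235 252 253 252
 252 252 252 252 252 249 179 105]
194 [252 253 252 252 252 250 204 152 155 154 152 152 156 157 172 231 253 252
 252 252 252 253 250 195 108 104]
196 [252 253 252 252 251 235 149 152 156 153 153 153 155 157 155 173 235 252
 252 252 252 249 184 129 103 105]
198 [251 253 252 253 250 217 150 152 155 154 153 153 155 156 155 173 235 252
 253 252 247 184 114 103 103 110]
200 [132 217 249 252 250 213 150 153 154 154 152 152 154 157 156 162 220 252
 252 236 140 104 103 103 101 124]
202 [102 104 104 148 222 173 149 153 154 155 152 153 155 158 156 160 183 180
 139 104 103 102 102 102 125 171]
204 [105 104 105 103 113 142 151 153 155 154 153 151 155 159 155 154 145 104
 104 103 102 102 102 126 163 153]
206 [131 107 104 103 114 142 152 153 155 154 153 151 154 158 156 153 143 105
 105 104 106 126 157 162 136 136]
```

The blade is now centred in the slot within about 0.3 mm. Feeling downward.

servo_tool:
  commands:
    - {"hand":-1,"x":0,"y":0,"z":-1,"wx":0,"wy":0,"wz":0}
    - {"hand":-1,"x":0,"y":0,"z":-2,"wx":0,"wy":0,"wz":0}
    - {"hand":-1,"x":0,"y":0,"z":-3,"wx":0,"wy":0,"wz":0}
    - {"hand":-1,"x":0,"y":0,"z":-3,"wx":0,"wy":0,"wz":0}

```text
t: 7.17
tcp_pos: [0.5483, -0.0519, 0.3264]
eef_rot: [0.858, -3.022, -0.0]
force: [0.0, -0.1, -1.4]
opening: 0.0238
grasp_force: 50.0
```

servo_tool:
  commands:
    - {"hand":-1,"x":0,"y":0,"z":-1,"wx":0,"wy":0,"wz":0}
    - {"hand":-1,"x":0,"y":0,"z":-2,"wx":0,"wy":0,"wz":0}
    - {"hand":-1,"x":0,"y":0,"z":-2,"wx":0,"wy":0,"wz":0}

```text
t: 7.42
tcp_pos: [0.5484, -0.0519, 0.3244]
eef_rot: [0.858, -3.022, -0.0]
force: [-0.4, 0.7, -2.2]
opening: 0.0241
grasp_force: 50.0
```

servo_tool:
  commands:
    - {"hand":-1,"x":0,"y":0,"z":-1,"wx":0,"wy":0,"wz":0}
    - {"hand":-1,"x":0,"y":0,"z":-2,"wx":0,"wy":0,"wz":0}
    - {"hand":-1,"x":0,"y":0,"z":-2,"wx":0,"wy":0,"wz":0}

```text
t: 7.67
tcp_pos: [0.5484, -0.0519, 0.3224]
eef_rot: [0.858, -3.022, -0.0]
force: [-0.9, 1.1, -0.9]
opening: 0.0239
grasp_force: 50.0
```

servo_tool:
  commands:
    - {"hand":-1,"x":0,"y":0,"z":-1,"wx":0,"wy":0,"wz":0}
    - {"hand":-1,"x":0,"y":0,"z":-2,"wx":0,"wy":0,"wz":0}
    - {"hand":-1,"x":0,"y":0,"z":-2,"wx":0,"wy":0,"wz":0}

```text
t: 7.92
tcp_pos: [0.5484, -0.0519, 0.3204]
eef_rot: [0.858, -3.022, -0.0]
force: [-0.1, -0.3, -0.9]
opening: 0.0239
grasp_force: 50.0
```

Tip z is about 0.047 with no contact yet. Continuing.

servo_tool:
  commands:
    - {"hand":-1,"x":0,"y":0,"z":-1,"wx":0,"wy":0,"wz":0}
    - {"hand":-1,"x":0,"y":0,"z":-2,"wx":0,"wy":0,"wz":0}
    - {"hand":-1,"x":0,"y":0,"z":-2,"wx":0,"wy":0,"wz":0}

```text
t: 8.17
tcp_pos: [0.5484, -0.0519, 0.3184]
eef_rot: [0.858, -3.022, -0.0]
force: [-0.0, -0.1, -1.2]
opening: 0.0239
grasp_force: 50.0
```

Run:
```python
from h import *
im,ci=grab('wrist','w8.png');s=ctrl.read_state();print(s['t'],s['tcp_pos'],s['force'],s['moment'])
for r in range(176,210,2): print(r,im[r,248:276].max(1))
```

```text
8.2167 [ 0.54838154 -0.05186023  0.31852075] [ 0.31771557  1.16552518 -1.036116  ] [ 0.0746811   0.04313375 -0.01289573]
176 [205 205 206 203 204 204 203 204 205 206 205 203 226 254 251 207 207 207
 207 207 206 207 207 206 205 205 205 205]
178 [205 206 205 205 205 205 202 194 194 194 192 193 193 194 195 193 193 197
 202 207 207 206 205 206 206 205 205 204]
180 [205 206 203 194 181 133 129 134 137 138 138 136 135 137 138 139 140 140
 139 119 129 173 195 202 204 205 204 203]
182 [181 127 123 134 137 138 139 140 141 141 137 137 138 139 140 144 144 137
 138 138 137 137 135 128 116 143 175 204]
184 [135 136 137 138 142 165 199 239 247 200 139 140 145 146 145 168 237 250
 242 201 164 141 134 133 133 132 128 143]
186 [137 145 179 236 252 253 252 252 247 202 156 200 149 153 161 168 237 252
 253 252 252 252 245 208 148 133 132 134]
188 [166 223 251 252 252 252 252 252 248 216 206 194 142 136 117 169 236 251
 253 252 252 252 252 253 250 216 130 136]
190 [219 251 253 252 252 252 252 252 248 215 226 253 250 250 242 152 235 251
 253 252 252 252 252 253 252 250 224 161]
192 [252 252 253 252 252 25
[... 343 characters left out ...]
253 252 252 253 250 217 150 152 155 154 153 152 155 158 155 173
 235 252 252 252 252 253 251 232 129 104]
200 [240 252 253 252 252 253 250 213 149 152 154 155 153 152 154 157 155 161
 220 252 252 252 252 251 223 152 106 103]
202 [129 218 252 252 252 253 248 179 150 154 154 154 153 152 154 158 156 163
 220 252 253 252 250 217 142 102 103 103]
204 [103 105 147 235 250 253 248 182 150 153 154 154 154 152 154 158 155 153
 200 252 252 250 213 103 103 102 101 103]
206 [104 104 104 104 131 215 242 174 151 153 155 154 152 151 154 158 155 153
 190 242 176 104 104 102 102 100 102 127]
208 [ 79  78  79  78  78  80  87 109 111 111 114 113 111 111 112 114 114 111
 104  77  78  78  78  76  77  76  93 132]
```

servo_tool:
  commands:
    - {"hand":-1,"x":0,"y":0,"z":-1,"wx":0,"wy":0,"wz":0}
    - {"hand":-1,"x":0,"y":0,"z":-2,"wx":0,"wy":0,"wz":0}
    - {"hand":-1,"x":0,"y":0,"z":-2,"wx":0,"wy":0,"wz":0}

```text
t: 8.47
tcp_pos: [0.5484, -0.0519, 0.3165]
eef_rot: [0.858, -3.022, -0.0]
force: [-0.1, 0.1, -1.4]
opening: 0.0241
grasp_force: 50.0
```

servo_tool:
  commands:
    - {"hand":-1,"x":0,"y":0,"z":-1,"wx":0,"wy":0,"wz":0}
    - {"hand":-1,"x":0,"y":0,"z":-2,"wx":0,"wy":0,"wz":0}
    - {"hand":-1,"x":0,"y":0,"z":-2,"wx":0,"wy":0,"wz":0}

```text
t: 8.72
tcp_pos: [0.5485, -0.0519, 0.3149]
eef_rot: [-0.858, 3.022, -0.0]
force: [-0.4, 0.8, 3.2]
opening: 0.0236
grasp_force: 50.0
```

Contact at tip z ≈ 0.042. Pressing the spring gradually.

servo_tool:
  commands:
    - {"hand":-1,"x":0,"y":0,"z":-0.7,"wx":0,"wy":0,"wz":0}
    - {"hand":-1,"x":0,"y":0,"z":-1.5,"wx":0,"wy":0,"wz":0}
    - {"hand":-1,"x":0,"y":0,"z":-1.5,"wx":0,"wy":0,"wz":0}
    - {"hand":-1,"x":0,"y":0,"z":-1.5,"wx":0,"wy":0,"wz":0}

```text
t: 9.05
tcp_pos: [0.5485, -0.0519, 0.3136]
eef_rot: [-0.858, 3.022, -0.0]
force: [-2.1, -0.1, 6.8]
opening: 0.0238
grasp_force: 50.0
```

Run:
```python
from h import *
im,ci=grab('wrist','w9.png');s=ctrl.read_state();print(s['t'],s['tcp_pos'],s['eef_rot'],s['force'],s['moment'])
for r in range(178,210,2): print(r,im[r,248:276].max(1))
```

```text
9.1 [ 0.54849303 -0.05191363  0.31363063] [-8.58340292e-01  3.02154882e+00 -3.75625230e-05] [-1.80302533 -0.2299912   5.54177884] [ 0.10291984  0.64385436 -0.0273912 ]
178 [206 206 205 206 205 204 204 204 204 204 204 206 211 225 222 207 207 207
 207 208 207 207 207 206 206 206 205 205]
180 [205 205 206 206 203 195 182 142 140 134 136 139 141 137 119 122 129 139
 170 193 195 203 206 205 206 206 205 203]
182 [203 197 188 137 123 142 136 138 140 140 138 138 137 139 139 140 140 141
 139 137 131 124 141 175 194 195 202 205]
184 [161 146 137 138 137 138 144 162 166 156 136 136 141 143 147 147 167 166
 156 145 138 137 136 135 135 137 125 156]
186 [135 136 140 158 189 240 252 253 250 217 144 140 148 154 163 156 218 249
 253 251 240 200 161 141 133 133 133 127]
188 [147 180 227 252 252 253 252 253 251 218 162 194 143 135 115 152 218 249
 253 253 252 252 252 251 226 148 132 132]
190 [186 239 253 252 252 253 252 253 251 219 207 253 250 250 242 134 217 249
 253 253 252 252 252 253 252 250 216 133]
192 [244 253 253 252 252 253 252 253 251 216 178 226 210 219 223 142 213 248
 253 252 252 252 252 2
[... 271 characters left out ...]
252 252 252 253 250 217 151 153 154 154 153 152 155 158 155 173
 236 252 252 252 252 253 252 251 230 110]
200 [250 252 253 252 252 253 250 213 150 152 155 154 153 151 154 158 155 163
 221 252 252 252 252 253 250 214 126 102]
202 [169 250 253 252 252 253 249 181 149 154 155 154 153 152 155 159 157 163
 221 252 252 253 252 250 204 139 103 102]
204 [105 130 217 251 252 253 249 181 151 155 154 154 153 151 155 158 156 153
 201 252 252 252 248 201 123 102 103 103]
206 [104 103 105 131 215 250 246 175 151 153 155 153 153 151 154 158 157 153
 200 252 250 240 136 104 103 102 101 101]
208 [ 78  79  79  78  78  79  88 109 111 111 113 113 112 110 113 115 114 112
 128 153  78  78  79  77  77  76  75  82]
```

servo_tool:
  commands:
    - {"hand":-1,"x":-0.3,"y":0,"z":-0.7,"wx":0,"wy":0,"wz":0}
    - {"hand":-1,"x":-0.3,"y":0,"z":-1.4,"wx":0,"wy":0,"wz":0}
    - {"hand":-1,"x":-0.3,"y":0,"z":-1.4,"wx":0,"wy":0,"wz":0}
    - {"hand":-1,"x":-0.3,"y":0,"z":-1.4,"wx":0,"wy":0,"wz":0}

```text
t: 9.43
tcp_pos: [0.5484, -0.0519, 0.3126]
eef_rot: [-0.858, 3.021, -0.0]
force: [-1.6, 0.4, 7.8]
opening: 0.024
grasp_force: 50.0
```

servo_tool:
  commands:
    - {"hand":-1,"x":0,"y":0,"z":-0.6,"wx":0,"wy":0,"wz":0}
    - {"hand":-1,"x":0,"y":0,"z":-1.2,"wx":0,"wy":0,"wz":0}
    - {"hand":-1,"x":0,"y":0,"z":-1.2,"wx":0,"wy":0,"wz":0}
    - {"hand":-1,"x":0,"y":0,"z":-1.2,"wx":0,"wy":0,"wz":0}

```text
t: 9.77
tcp_pos: [0.5484, -0.0519, 0.3116]
eef_rot: [-0.858, 3.021, -0.0]
force: [-3.4, -0.5, 11.0]
opening: 0.0238
grasp_force: 50.0
```

Run:
```python
from h import *
s=ctrl.read_state();print(s['t'],s['tcp_pos'],s['eef_rot'],s['force'],s['moment'],s['qpos'])
```

```text
9.7667 [ 0.54837545 -0.0519415   0.31162866] [-8.58066434e-01  3.02080330e+00 -2.67940738e-04] [-3.43036155 -0.49358799 10.98748466] [ 0.15725228  0.87234245 -0.04480066] [-0.09153905  0.38543533  0.1250767   1.88638217 -0.06157564  0.87215464
  2.18834137]
```

Net push is about 12 N. I'll add slightly more, ease the side load, and start turning clockwise.

servo_tool:
  commands:
    - {"hand":-1,"x":-0.5,"y":-0.2,"z":-0.4,"wx":0,"wy":0,"wz":0}
    - {"hand":-1,"x":-0.5,"y":-0.2,"z":-0.8,"wx":0,"wy":0,"wz":0}
    - {"hand":-1,"x":-0.5,"y":-0.2,"z":-0.8,"wx":0,"wy":0,"wz":0}

```text
t: 10.02
tcp_pos: [0.5481, -0.052, 0.3111]
eef_rot: [-0.858, 3.02, -0.0]
force: [-2.1, 0.7, 12.3]
opening: 0.0237
grasp_force: 50.0
```

servo_tool:
  commands:
    - {"hand":-1,"x":0,"y":0,"z":0,"wx":0,"wy":0,"wz":-3}
    - {"hand":-1,"x":0,"y":0,"z":0,"wx":0,"wy":0,"wz":-6}
    - {"hand":-1,"x":0,"y":0,"z":0,"wx":0,"wy":0,"wz":-9}
    - {"hand":-1,"x":0,"y":0,"z":0,"wx":0,"wy":0,"wz":-12}
    - {"hand":-1,"x":0,"y":0,"z":0,"wx":0,"wy":0,"wz":-12}

```text
t: 10.43
tcp_pos: [0.5484, -0.0522, 0.3112]
eef_rot: [-0.532, 3.093, -0.001]
force: [-1.6, -0.0, 11.5]
opening: 0.0237
grasp_force: 50.0
```

Run:
```python
from h import *
s=ctrl.read_state();print(s['t'],s['tcp_pos'],s['eef_rot'],s['force'],s['moment'])
```

```text
10.4333 [ 0.54837393 -0.05219424  0.31121739] [-5.32420168e-01  3.09310194e+00 -8.12237011e-04] [-1.56768404 -0.02671781 11.48839356] [ 0.01713667  0.48798288 -0.02480016]
```

servo_tool:
  commands:
    - {"hand":-1,"x":0,"y":0,"z":-0.4,"wx":0,"wy":0,"wz":-3}
    - {"hand":-1,"x":0,"y":0,"z":-0.4,"wx":0,"wy":0,"wz":-6}
    - {"hand":-1,"x":0,"y":0,"z":-0.4,"wx":0,"wy":0,"wz":-9}
    - {"hand":-1,"x":0,"y":0,"z":-0.4,"wx":0,"wy":0,"wz":-12}

```text
t: 10.77
tcp_pos: [0.5484, -0.0524, 0.3109]
eef_rot: [-0.207, 3.132, -0.001]
force: [-1.7, -1.0, 12.3]
opening: 0.024
grasp_force: 50.0
```

Run:
```python
from h import *
im,ci=grab('wrist','w10.png');s=ctrl.read_state();print(s['t'],s['tcp_pos'],s['eef_rot'],s['force'],s['moment'])
for r in range(170,212,2): print(r,im[r,246:278].max(1))
```

```text
10.8167 [ 0.54835336 -0.05242208  0.31091972] [-2.00811747e-01  3.13209420e+00 -4.93759593e-04] [-2.19964093  0.02794957 11.92022562] [-0.03822688  0.56009143  0.0055425 ]
170 [210 210 211 211 210 211 212 212 212 212 211 212 212 212 212 212 212 210
 211 211 211 211 211 210 212 213 212 213 214 214 213 214]
172 [212 212 212 212 211 212 212 212 212 212 212 213 211 213 211 211 209 211
 210 211 211 211 210 210 211 211 213 213 213 214 213 213]
174 [211 210 212 211 212 213 212 212 212 211 211 212 212 211 212 211 211 211
 211 210 210 210 210 211 211 210 211 212 212 212 211 212]
176 [211 210 208 224 252 254 221 212 212 212 212 212 212 212 212 210 210 211
 210 209 209 209 209 209 209 210 210 211 211 212 211 211]
178 [211 211 210 223 251 254 242 212 213 212 212 212 212 211 211 211 211 210
 210 210 208 209 209 210 208 209 211 210 211 211 210 210]
180 [210 210 211 210 221 243 238 210 201 193 175 174 174 174 175 176 170 149
 151 156 180 197 199 205 209 209 209 209 208 209 210 210]
182 [210 209 208 206 199 185 142 125 144 142 144 144 142 142 143 142 140 138
 137 136 136 137 139 118 131 177 199 204 
[... 1174 characters left out ...]
 163 172 230 254 253 253 253 253 252 219 146 103 103 100]
202 [109 108 135 221 252 253 253 253 250 181 154 156 157 155 156 157 162 164
 163 165 219 253 253 253 253 252 236 162 105 103 101 104]
204 [109 109 108 109 171 250 253 253 250 183 154 155 157 155 157 158 161 165
 165 165 209 252 253 253 253 240 114 106 104 102 102 108]
206 [110 110 110 110 111 110 136 220 243 151 154 155 156 156 157 159 163 165
 165 160 187 245 248 179 105 106 105 106 103 103 103 123]
208 [ 82  82  82  82  83  82  82  83  89 110 114 114 114 113 115 116 117 119
 118 117 109  80  81  81  79  81  79  79  77  78  88 127]
210 [29 29 29 29 29 30 31 29 28 29 30 30 31 30 30 31 30 31 30 30 30 30 28 30
 29 29 30 30 29 31 29 29]
```

The slot follows the blade, lagging only by the play, so the blade is seated and the screw turns. Continuing.

servo_tool:
  commands:
    - {"hand":-1,"x":-0.2,"y":0,"z":-0.2,"wx":0,"wy":0,"wz":-4}
    - {"hand":-1,"x":-0.2,"y":0,"z":-0.2,"wx":0,"wy":0,"wz":-8}
    - {"hand":-1,"x":-0.2,"y":0,"z":-0.2,"wx":0,"wy":0,"wz":-12}
    - {"hand":-1,"x":-0.2,"y":0,"z":-0.2,"wx":0,"wy":0,"wz":-16}
    - {"hand":-1,"x":-0.2,"y":0,"z":-0.2,"wx":0,"wy":0,"wz":-20}

```text
t: 11.23
tcp_pos: [0.5481, -0.0527, 0.3108]
eef_rot: [0.341, 3.12, -0.0]
force: [-1.0, -1.1, 12.8]
opening: 0.0237
grasp_force: 50.0
```

servo_tool:
  commands:
    - {"hand":-1,"x":0,"y":0,"z":0,"wx":0,"wy":0,"wz":-4}
    - {"hand":-1,"x":0,"y":0,"z":0,"wx":0,"wy":0,"wz":-8}
    - {"hand":-1,"x":0,"y":0,"z":0,"wx":0,"wy":0,"wz":-12}
    - {"hand":-1,"x":0,"y":0,"z":0,"wx":0,"wy":0,"wz":-16}
    - {"hand":-1,"x":0,"y":0,"z":0,"wx":0,"wy":0,"wz":-20}

```text
t: 11.65
tcp_pos: [0.548, -0.0529, 0.3107]
eef_rot: [0.878, 3.013, 0.0]
force: [-3.6, -2.0, 12.6]
opening: 0.0239
grasp_force: 50.0
```

Run:
```python
from h import *
im,ci=grab('wrist','w11.png');s=ctrl.read_state();print(s['t'],s['tcp_pos'],s['eef_rot'],s['force'],s['moment'])
for r in range(180,212,2): print(r,im[r,246:278].max(1))
```

```text
11.7 [ 0.54798004 -0.05297026  0.31059664] [8.86333028e-01 3.01121095e+00 1.00766314e-05] [-1.69350857 -1.51676345 13.25816713] [-0.56863007  0.7428152   0.1101728 ]
180 [226 225 226 225 225 225 225 224 222 219 216 214 202 165 157 161 191 196
 217 218 218 223 223 226 226 226 226 226 225 225 225 225]
182 [227 226 226 221 206 162 148 129 142 155 152 155 157 156 156 155 154 152
 152 153 154 155 142 141 162 197 220 225 225 225 225 225]
184 [224 209 156 134 148 150 150 150 149 149 152 155 156 159 163 160 158 162
 161 160 154 154 151 152 153 157 160 160 195 221 224 225]
186 [150 157 153 151 150 156 181 220 244 243 244 214 147 145 176 177 191 229
 253 255 254 251 235 194 161 153 154 155 155 157 175 217]
188 [156 156 157 180 235 253 255 255 255 254 248 199 133 169 169 179 198 203
 251 255 255 255 255 254 254 249 182 161 154 153 154 153]
190 [157 167 214 252 255 254 255 255 255 255 252 236 195 254 254 254 254 184
 247 255 255 255 255 255 255 255 254 254 235 158 154 154]
192 [185 197 247 255 255 254 255 255 255 255 253 231 160 231 232 242 249 183
 235 254 255 255 255 255 255 255 254 254 254 23
[... 493 characters left out ...]
 182 195 245 255 255 255 255 254 254 227 163 111 110 121]
202 [125 123 191 254 254 255 255 255 254 192 168 174 177 177 180 182 186 187
 182 192 242 255 255 255 255 254 238 150 113 112 110 115]
204 [125 123 123 150 233 254 255 254 253 163 168 174 177 177 180 182 187 187
 183 183 231 255 255 255 254 244 119 115 113 112 110 129]
206 [123 124 123 123 122 137 197 247 251 164 170 173 177 178 180 182 187 187
 183 182 221 253 253 197 119 117 116 115 112 112 112 143]
208 [ 92  93  93  93  93  94  94  96 106 121 125 126 128 130 131 133 136 137
 133 130 123  93  92  90  89  87  88  87  86  85 103 146]
210 [33 34 35 34 34 34 34 34 34 33 31 34 36 36 36 36 36 37 35 36 36 34 37 35
 35 36 35 37 35 35 34 36]
```

Turned 64°, so q ≈ 1.0 rad allowing for play. Another 17° passes 1.1 with margin before the stop.

servo_tool:
  commands:
    - {"hand":-1,"x":-0.3,"y":-0.3,"z":0,"wx":0,"wy":0,"wz":-4}
    - {"hand":-1,"x":-0.3,"y":-0.3,"z":0,"wx":0,"wy":0,"wz":-8}
    - {"hand":-1,"x":-0.3,"y":-0.3,"z":0,"wx":0,"wy":0,"wz":-12}
    - {"hand":-1,"x":-0.3,"y":-0.3,"z":0,"wx":0,"wy":0,"wz":-17}
    - {"hand":-1,"x":-0.3,"y":-0.3,"z":0,"wx":0,"wy":0,"wz":-17}

```text
t: 12.12
tcp_pos: [0.5477, -0.0532, 0.3106]
eef_rot: [1.317, 2.849, 0.001]
force: [-1.6, -1.7, 13.0]
opening: 0.0239
grasp_force: 50.0
```

Run:
```python
from h import *
im,ci=grab('wrist','w12.png');s=ctrl.read_state();print(s['t'],s['tcp_pos'],s['eef_rot'],s['force'],s['moment'])
for r in range(184,194,1): print(r,im[r,246:278].max(1))
```

```text
12.1667 [ 0.54767068 -0.05315811  0.3105906 ] [1.31127778e+00 2.85202145e+00 4.81992384e-04] [-3.15387554 -1.52965106 12.15653913] [-0.53027795  0.81991241  0.06390753]
184 [231 221 188 165 169 162 165 165 165 163 162 161 160 163 165 164 166 170
 169 169 161 163 162 162 162 162 162 162 179 225 231 231]
185 [214 161 139 156 161 163 164 171 191 197 195 177 160 177 176 177 187 212
 226 230 193 171 170 162 162 162 162 163 168 179 225 231]
186 [137 153 157 157 160 168 190 221 250 252 250 221 142 188 187 190 202 225
 254 255 252 234 229 192 170 164 161 161 163 169 180 225]
187 [157 158 157 156 163 211 250 254 255 255 251 217 144 189 188 190 198 214
 253 255 255 255 255 252 231 193 164 162 161 164 169 181]
188 [157 157 160 179 226 252 255 255 255 255 251 202 141 181 181 173 158 206
 253 255 255 255 255 255 255 249 202 169 161 162 164 172]
189 [158 160 179 241 255 255 255 255 255 255 253 228 148 202 201 202 201 198
 251 255 255 255 255 255 255 255 253 225 168 161 162 164]
190 [158 170 221 253 255 255 255 255 255 255 254 249 204 255 255 255 255 191
 249 255 255 255 255 255 255 255 255 254 225 163 161 161]
191 [168 190 240 255 255 255 255 255 255 255 254 226 197 254 254 255 254 187
 245 255 255 255 255 255 255 255 255 255 254 191 162 161]
192 [178 206 251 255 255 255 255 255 255 255 254 241 167 239 239 247 252 191
 240 255 255 255 255 255 255 255 255 255 255 238 168 162]
193 [153 223 255 255 255 255 255 255 255 255 253 220 188 191 191 193 198 199
 227 254 255 255 255 255 255 255 255 255 254 217 154 165]
```

The screw is at q ≈ 1.27. I'll release the side pressure within the play, then lift straight up and verify.

servo_tool:
  commands:
    - {"hand":-1,"x":0,"y":0,"z":0,"wx":0,"wy":0,"wz":3}
    - {"hand":-1,"x":0,"y":0,"z":2,"wx":0,"wy":0,"wz":5}
    - {"hand":-1,"x":0,"y":0,"z":4,"wx":0,"wy":0,"wz":5}
    - {"hand":-1,"x":0,"y":0,"z":8,"wx":0,"wy":0,"wz":5}
    - {"hand":-1,"x":0,"y":0,"z":14,"wx":0,"wy":0,"wz":5}

```text
t: 12.58
tcp_pos: [0.5469, -0.0524, 0.3229]
eef_rot: [-1.184, -2.909, 0.001]
force: [-0.2, -0.0, -1.3]
opening: 0.0238
grasp_force: 50.0
```

servo_tool:
  commands:
    - {"hand":-1,"x":0,"y":0,"z":20,"wx":0,"wy":0,"wz":0}
    - {"hand":-1,"x":8,"y":-8,"z":40,"wx":0,"wy":0,"wz":0}
    - {"hand":-1,"x":20,"y":-22,"z":50,"wx":0,"wy":0,"wz":0}
    - {"hand":-1,"x":20,"y":-22,"z":50,"wx":0,"wy":0,"wz":0}
    - {"hand":-1,"x":20,"y":-22,"z":50,"wx":0,"wy":0,"wz":0}

```text
t: 13.0
tcp_pos: [0.5672, -0.0749, 0.3734]
eef_rot: [1.186, 2.909, -0.0]
force: [0.1, 0.3, -1.9]
opening: 0.024
grasp_force: 50.0
```

Run:
```python
from h import *
import pickle
from scipy.spatial.transform import Rotation as R
im,ci=grab('wrist','w13.png');s=ctrl.read_state();pickle.dump((im,ci,s),open('w13.pkl','wb'));print(s['t'],s['tcp_pos'],s['eef_rot'],s['force'],s['qpos'])
mx=im[:215].max(2).astype(int)
A=np.array([.548,-.0532,.06]);B=A+[-.0092,-.1195,0]
# project by inverse search on rays: use cv2
E=np.array(ci['extrinsics']);F=np.diag([1,-1,-1.])
K=np.array([[ci['fx'],0,ci['cx']],[0,ci['fy'],ci['cy']],[0,0,1.]])
M=F@E[:3,:3].T
for n,P in(('A',A),('B',B)):
    p=cv2.projectPoints(P[None],cv2.Rodrigues(M)[0],-M@E[:3,3],K,np.array([ci['k1'],0,0,0.]))[0][0,0];print(n,p)
    u,v=p.round().astype(int)
    if not(20<u<490 and 15<v<330): continue
    sub=im[v-16:v+17,u-16:u+17].max(2); w=(sub>225).astype(np.uint8)
    nn,l,st,ce=cv2.connectedComponentsWithStats(w,connectivity=4)
    big=[i for i in range(1,nn) if st[i,4]>40]; print([(st[i,4],ce[i]+[u-16,v-16]) for i in big])
    if len(big)>=2:
        big=sorted(big,key=lambda i:-st[i,4])[:2]
        a,b=[onz(ci,*(ce[i]+[u-16,v-16]),.047) for i in big]; d=a-b
        print('slot deg',(np.degrees(np.arctan2(d[1],d[0]))+90+90)%180-90, (a+b)/2)
```

```text
13.05 [ 0.5667696  -0.07423448  0.37265582] [-1.18420201e+00 -2.90868652e+00  3.55825078e-04] [-0.00846788 -0.51440125 -1.37785109] [-0.3085953   0.36914935  0.46148259  1.79118905 -0.18905046  1.02604814
  1.02220719]
A [262.70342058 148.82399786]
[(np.int32(156), array([269.78846154, 145.78846154])), (np.int32(160), array([256.61875, 147.18125]))]
slot deg -38.322401401533114 [ 0.54819861 -0.05262902  0.047     ]
B [164.32639044 231.06207787]
[(np.int32(120), array([164.20833333, 225.35      ]))]
```

The slot now reads -38.3°, so q ≈ 1.19. I'll cross-check with the same method on the earlier pictures (A at start, B locked).

Run:
```python
from h import *
import pickle
def ang(a,b): d=a-b; return (np.degrees(np.arctan2(d[1],d[0]))+180)%180-90
def two(f,u,v,z=.047):
    im,ci,_=pickle.load(open(f,'rb'))
    sub=im[v-16:v+17,u-16:u+17].max(2); w=(sub>225).astype(np.uint8)
    n,l,st,ce=cv2.connectedComponentsWithStats(w,connectivity=4)
    big=sorted(range(1,n),key=lambda i:-st[i,4])[:2]
    # slot direction from facing edges: fit between comps with weighted svm-like LDA
    X=np.argwhere((l==big[0])|(l==big[1]))[:,::-1]; y=np.array([l[q[1],q[0]]==big[0] for q in X])
    W=np.array([onz(ci,q[0]+u-16,q[1]+v-16,z)[:2] for q in X])
    S=np.cov(W[y].T)+np.cov(W[~y].T); n_=np.linalg.solve(S,W[y].mean(0)-W[~y].mean(0))
    a=[onz(ci,*(ce[i]+[u-16,v-16]),z) for i in big]
    print(f,'centroid',ang(a[0],a[1]),'lda',(np.degrees(np.arctan2(n_[1],n_[0]))+180)%180-90,[st[i,4] for i in big])
two('w5.pkl',260,149);two('w4.pkl',203,142);two('w4.pkl',316,98);two('w13.pkl',263,149)
im,ci,_=pickle.load(open('w4.pkl','rb'))
d=onz(ci,316.4,98.5,.06)-onz(ci,203,142,.06);print('case yaw',np.degrees(np.arctan2(d[1],d[0]))-90)
im,ci,_=pickle.load(open('w5.pkl','rb'))
# marks of A: short (260.15,128), long (283.33,141.3), bezel (259.86,149.45)
c=onz(ci,259.86,149.45,.06)
for p in((260.15,128),(283.33,141.3)): e=onz(ci,*p,.06)-c; print('mark',np.degrees(np.arctan2(e[1],e[0])))
```

```text
w5.pkl centroid 33.97653665622971 lda 31.2369961631191 [np.int32(161), np.int32(143)]
w4.pkl centroid -45.89584496828925 lda -42.18928616216695 [np.int32(116), np.int32(90)]
w4.pkl centroid 34.91966191176323 lda 31.255763782434315 [np.int32(133), np.int32(121)]
w13.pkl centroid -38.322401401533114 lda -41.5645010390667 [np.int32(160), np.int32(156)]
case yaw -4.611450109018719
mark -150.19527074223458
mark 139.8134422376724
```

By slot-edge direction it turned 31.2° → -41.6°, so q ≈ 1.25. That matches the long mark (-40.2°) and screw B, so it is locked. Carrying the driver back to its stand.

servo_tool:
  commands:
    - {"hand":-1,"x":0,"y":10,"z":30,"wx":0,"wy":0,"wz":4}
    - {"hand":-1,"x":-10,"y":40,"z":57,"wx":0,"wy":0,"wz":8}
    - {"hand":-1,"x":-20,"y":78,"z":57,"wx":0,"wy":0,"wz":12}
    - {"hand":-1,"x":-30,"y":116,"z":57,"wx":0,"wy":0,"wz":16}
    - {"hand":-1,"x":-40,"y":154,"z":57,"wx":0,"wy":0,"wz":19}

```text
t: 13.47
tcp_pos: [0.5256, 0.0815, 0.4297]
eef_rot: [-0.682, -3.066, 0.0]
force: [1.2, 0.7, -1.3]
opening: 0.0239
grasp_force: 50.0
```

servo_tool:
  commands:
    - {"hand":-1,"x":-10,"y":38,"z":0,"wx":0,"wy":0,"wz":0}
    - {"hand":-1,"x":-20,"y":76,"z":0,"wx":0,"wy":0,"wz":0}
    - {"hand":-1,"x":-30,"y":114,"z":0,"wx":0,"wy":0,"wz":0}
    - {"hand":-1,"x":-40,"y":150,"z":0,"wx":0,"wy":0,"wz":0}
    - {"hand":-1,"x":-45,"y":172,"z":0,"wx":0,"wy":0,"wz":0}

```text
t: 13.88
tcp_pos: [0.4792, 0.2562, 0.429]
eef_rot: [-0.679, -3.064, 0.0]
force: [-0.4, -0.2, -1.2]
opening: 0.0241
grasp_force: 50.0
```

servo_tool:
  commands:
    - {"hand":-1,"x":0,"y":0,"z":0,"wx":0,"wy":0,"wz":0}
    - {"hand":-1,"x":0,"y":0,"z":0,"wx":0,"wy":0,"wz":0}
    - {"hand":-1,"x":0,"y":0,"z":0,"wx":0,"wy":0,"wz":0}

```text
t: 14.13
tcp_pos: [0.4818, 0.2509, 0.4294]
eef_rot: [-0.687, -3.065, 0.003]
force: [1.2, -0.6, -0.7]
opening: 0.0237
grasp_force: 50.0
```

Run:
```python
from h import *
import pickle
im,ci=grab('wrist','w14.png');s=ctrl.read_state();pickle.dump((im,ci,s),open('w14.pkl','wb'));print(s['t'],s['tcp_pos'],s['eef_rot'],s['force'],s['moment'])
m=((im.min(2)>215)).astype(np.uint8);m[260:]=0
for c in cv2.findContours(m,0,2)[0]:
    if cv2.contourArea(c)>800: print(cv2.boundingRect(c))
for r in range(176,216,3): print(r,im[r,240:282].max(1))
```

```text
14.1833 [0.48216248 0.25039244 0.42963239] [-6.89523573e-01 -3.06447813e+00  2.02487043e-03] [-0.09345602 -0.7502476  -0.67282215] [-0.00721485 -0.0162929  -0.01086295]
(214, 120, 95, 88)
(419, 119, 70, 111)
(463, 101, 49, 112)
(0, 48, 60, 102)
(22, 47, 142, 69)
(428, 0, 56, 107)
(377, 0, 80, 128)
(165, 0, 115, 59)
176 [235 234 234 235 235 237 237 238 236 235 234 235 236 229 186 188 254 255
 255 255 255 255 255 255 255 255 255 255 254 172 174 220 230 238 238 239
 239 238 236 235 233 233]
179 [238 238 237 235 236 236 235 233 232 233 234 237 239 238 235 228 190 145
 139 148 186 198 229 228 218 130 131 144 178 219 223 232 231 228 229 233
 238 240 240 239 238 238]
182 [236 235 235 234 234 233 232 232 232 232 235 236 237 236 235 233 232 230
 227 223 221 221 221 223 222 220 220 225 230 230 230 229 228 226 229 233
 237 240 240 240 240 239]
185 [236 237 237 238 239 239 238 237 234 232 231 231 232 231 229 229 230 233
 230 207 185 190 209 226 227 228 229 231 233 234 234 234 231 230 231 233
 236 239 239 238 236 235]
188 [235 236 237 237 238 237 236 233 232 231 232 231 231 229 229 231 235 235
 2
[... 894 characters left out ...]
 196 197 193 195 221 235 235 234 234 233 234 234 233 231
 230 227 222 210 139 126]
206 [216 164 162 163 165 174 210 236 236 237 238 239 238 236 227 174 178 182
 186 185 188 189 195 198 194 191 212 233 233 233 233 231 224 205 121  55
  54  55  55  54  55  54]
209 [ 74 115  86  37  37  36  37  36  37  37  35  37  36  37  37  36  35  36
  35  37  38  36  37  36  37  37  37  36  36  36  36  35  37  37  38  38
  38  39  43  50  53  54]
212 [35 36 36 35 36 36 38 37 38 38 39 36 36 38 37 35 36 36 36 36 38 36 36 37
 36 37 36 35 38 36 36 37 37 37 38 38 38 39 39 38 37 40]
215 [36 35 36 36 37 37 38 39 38 40 38 39 37 36 36 37 38 37 39 40 39 39 39 38
 37 37 36 37 37 38 40 38 40 39 38 39 37 38 38 38 38 38]
```

Run:
```python
from h import *
import pickle
im,ci,s=pickle.load(open('w14.pkl','rb'))
sub=im[120:184,220:310].max(2)
m=(sub<205).astype(np.uint8)
for r in range(150,182,2): print(r,im[r,248:276].max(1))
plate=[(u,v) for u,v in[]]
print(onz(ci,262,170,.09), s['tcp_pos'])
```

```text
150 [234 236 237 236 235 235 234 234 235 235 234 234 233 232 234 237 238 238
 236 235 235 235 237 238 239 237 236 235]
152 [234 234 234 234 233 232 232 233 235 237 238 238 236 235 236 238 238 237
 236 234 234 234 236 238 237 237 237 237]
154 [235 234 234 234 235 234 235 235 237 238 238 237 236 235 235 236 236 235
 233 231 230 231 232 234 235 235 234 235]
156 [237 237 236 237 236 237 237 237 238 238 236 234 233 232 232 232 233 233
 233 231 230 231 233 234 234 234 234 235]
158 [236 236 236 236 237 237 235 235 235 236 236 236 235 233 232 232 233 235
 235 234 234 232 232 232 233 234 236 237]
160 [232 231 231 232 234 236 236 235 235 236 237 236 235 234 233 234 235 234
 232 230 229 228 228 228 228 232 235 237]
162 [232 229 228 228 230 235 237 238 237 237 237 236 236 237 237 236 235 234
 232 227 226 226 226 225 227 230 232 233]
164 [233 232 231 231 231 233 235 237 237 236 238 243 244 248 248 247 243 240
 230 225 227 227 227 227 228 230 231 232]
166 [233 233 232 232 232 233 234 238 249 255 255 255 255 255 255 255 255 255
 255 254 230 220 226 228 228 230 232 235]
168 [235 234 232 230 230 232 
[... 173 characters left out ...]
55 255 255 255 207 215 225 230 233]
172 [239 239 237 237 236 237 251 255 255 255 255 255 255 255 255 255 255 255
 255 255 255 255 255 186 212 230 234 235]
174 [239 238 237 237 236 227 221 255 255 255 255 255 255 255 255 255 255 255
 255 255 255 255 180 193 222 238 239 239]
176 [236 235 234 235 236 229 186 188 254 255 255 255 255 255 255 255 255 255
 255 255 254 172 174 220 230 238 238 239]
178 [233 233 234 236 237 236 229 189 142 148 221 254 255 255 255 255 255 254
 217 130 140 179 221 228 234 231 233 234]
180 [232 233 235 237 238 238 237 234 228 197 175 152 139 133 132 131 136 142
 157 189 215 219 228 232 230 228 227 233]
[0.47742788 0.25365299 0.09      ] [0.48216248 0.25039244 0.42963239]
```

The hole is centred at (262.4,172.3), about (0.480, 0.253). The tool should shift roughly (-0.5, +1.3) mm before going in.

servo_tool:
  commands:
    - {"hand":-1,"x":-0.7,"y":1.2,"z":0,"wx":0,"wy":0,"wz":0}
    - {"hand":-1,"x":-0.7,"y":1.2,"z":-15,"wx":0,"wy":0,"wz":0}
    - {"hand":-1,"x":-0.7,"y":1.2,"z":-30,"wx":0,"wy":0,"wz":0}
    - {"hand":-1,"x":-0.7,"y":1.2,"z":-45,"wx":0,"wy":0,"wz":0}
    - {"hand":-1,"x":-0.7,"y":1.2,"z":-55,"wx":0,"wy":0,"wz":0}

```text
t: 14.6
tcp_pos: [0.4815, 0.2516, 0.3739]
eef_rot: [-0.69, -3.064, 0.001]
force: [-0.4, 0.5, -0.8]
opening: 0.0238
grasp_force: 50.0
```

servo_tool:
  commands:
    - {"hand":-1,"x":0,"y":0,"z":0,"wx":0,"wy":0,"wz":0}
    - {"hand":-1,"x":0,"y":0,"z":0,"wx":0,"wy":0,"wz":0}

```text
t: 14.77
tcp_pos: [0.4816, 0.2522, 0.3751]
eef_rot: [-0.689, -3.065, 0.001]
force: [-0.3, -0.3, -0.8]
opening: 0.0238
grasp_force: 50.0
```

Run:
```python
from h import *
im,ci=grab('wrist','w15.png');s=ctrl.read_state();print(s['t'],s['tcp_pos'],s['force'],s['moment'])
for r in range(178,208,2): print(r,im[r,246:278].max(1))
```

```text
14.8167 [0.48180312 0.25245575 0.37568431] [ 0.08029494  0.02518158 -1.50976109] [-0.04144187 -0.05938845  0.02363054]
178 [232 232 233 233 235 237 237 237 237 238 245 250 253 254 254 254 254 251
 246 238 227 225 227 228 228 228 229 229 231 233 234 234]
180 [234 234 233 233 235 237 238 246 254 255 255 255 255 255 255 255 255 255
 255 255 255 253 226 221 228 229 229 231 232 234 236 237]
182 [233 232 232 232 234 241 254 255 255 255 255 255 255 255 255 255 255 255
 255 255 255 255 255 252 220 222 227 228 230 233 236 238]
184 [236 235 233 233 239 254 255 255 255 255 255 255 255 249 248 250 255 255
 255 255 255 255 255 255 252 210 217 225 227 231 234 236]
186 [238 238 237 235 234 251 255 255 255 255 255 255 255 207 185 190 243 255
 255 255 255 255 255 255 255 216 209 224 229 233 235 236]
188 [239 238 238 236 213 220 255 255 255 255 255 255 255 147 178 197 251 255
 255 255 255 255 255 255 246 172 216 228 236 238 238 238]
190 [237 237 237 237 227 143 217 255 255 255 255 255 253 255 255 255 255 255
 255 255 255 255 255 246 144 202 222 236 241 242 241 240]
192 [235 236 236 236 232 208 141 169
[... 343 characters left out ...]
 232 230 229 230 234 238]
198 [235 238 238 238 238 236 235 234 227 197 177 181 186 188 190 192 199 199
 194 192 212 220 226 231 232 232 230 229 229 230 233 238]
200 [234 235 236 236 235 233 232 231 226 187 178 183 186 188 189 192 197 199
 195 196 220 231 231 232 232 231 229 227 228 230 235 239]
202 [233 233 233 233 232 230 229 231 226 187 178 184 187 188 189 191 198 199
 195 195 220 232 234 235 235 234 233 231 232 232 235 237]
204 [232 232 231 229 229 229 231 233 228 179 179 183 187 188 189 192 197 199
 195 194 215 235 237 238 238 238 238 237 236 235 234 236]
206 [234 235 233 232 231 231 232 234 228 175 179 182 188 188 190 192 197 199
 195 194 215 237 238 239 239 239 239 238 237 236 236 235]
```

The tip is centred over the hole. Lowering.

servo_tool:
  commands:
    - {"hand":-1,"x":0,"y":0,"z":-8,"wx":0,"wy":0,"wz":0}
    - {"hand":-1,"x":0,"y":0,"z":-16,"wx":0,"wy":0,"wz":0}
    - {"hand":-1,"x":0,"y":0,"z":-24,"wx":0,"wy":0,"wz":0}
    - {"hand":-1,"x":0,"y":0,"z":-32,"wx":0,"wy":0,"wz":0}
    - {"hand":-1,"x":0,"y":0,"z":-40,"wx":0,"wy":0,"wz":0}

```text
t: 15.23
tcp_pos: [0.4813, 0.2528, 0.3342]
eef_rot: [-0.687, -3.065, 0.0]
force: [0.1, 0.6, -0.9]
opening: 0.0235
grasp_force: 50.0
```

servo_tool:
  commands:
    - {"hand":-1,"x":0,"y":0,"z":-12,"wx":0,"wy":0,"wz":0}
    - {"hand":-1,"x":0,"y":0,"z":-24,"wx":0,"wy":0,"wz":0}
    - {"hand":-1,"x":0,"y":0,"z":-34,"wx":0,"wy":0,"wz":0}
    - {"hand":-1,"x":0,"y":0,"z":-40,"wx":0,"wy":0,"wz":0}
    - {"hand":-1,"x":0,"y":0,"z":-42,"wx":0,"wy":0,"wz":0}

```text
t: 15.65
tcp_pos: [0.4811, 0.2527, 0.2918]
eef_rot: [-0.687, -3.064, 0.002]
force: [1.0, 0.1, -1.0]
opening: 0.0235
grasp_force: 50.0
```

servo_tool:
  commands:
    - {"hand":-1,"x":0,"y":0,"z":-1,"wx":0,"wy":0,"wz":0}
    - {"hand":-1,"x":0,"y":0,"z":-2,"wx":0,"wy":0,"wz":0}
    - {"hand":-1,"x":0,"y":0,"z":-2,"wx":0,"wy":0,"wz":0}

```text
t: 15.9
tcp_pos: [0.4816, 0.2529, 0.2915]
eef_rot: [0.687, 3.065, 0.001]
force: [-0.9, -0.1, -0.4]
opening: 0.0239
grasp_force: 50.0
```

servo_tool:
  commands:
    - {"hand":-1,"x":0,"y":0,"z":-1,"wx":0,"wy":0,"wz":0}
    - {"hand":-1,"x":0,"y":0,"z":-1,"wx":0,"wy":0,"wz":0}
    - {"hand":-1,"x":0,"y":0,"z":-1,"wx":0,"wy":0,"wz":0}

```text
t: 16.15
tcp_pos: [0.4815, 0.2528, 0.2904]
eef_rot: [0.687, 3.065, 0.001]
force: [-0.3, -0.7, -1.0]
opening: 0.0234
grasp_force: 50.0
```

servo_tool:
  commands:
    - {"hand":-1,"x":0,"y":0,"z":-1,"wx":0,"wy":0,"wz":0}
    - {"hand":-1,"x":0,"y":0,"z":-1,"wx":0,"wy":0,"wz":0}
    - {"hand":-1,"x":0,"y":0,"z":-1,"wx":0,"wy":0,"wz":0}

```text
t: 16.4
tcp_pos: [0.4814, 0.2528, 0.2892]
eef_rot: [-0.688, -3.065, -0.0]
force: [0.1, -0.2, -1.8]
opening: 0.0238
grasp_force: 50.0
```

servo_tool:
  commands:
    - {"hand":-1,"x":0,"y":0,"z":-0.7,"wx":0,"wy":0,"wz":0}
    - {"hand":-1,"x":0,"y":0,"z":-0.7,"wx":0,"wy":0,"wz":0}
    - {"hand":-1,"x":0,"y":0,"z":-0.7,"wx":0,"wy":0,"wz":0}

```text
t: 16.65
tcp_pos: [0.4815, 0.2528, 0.2886]
eef_rot: [0.687, 3.065, 0.0]
force: [-1.0, -0.5, 2.0]
opening: 0.0238
grasp_force: 50.0
```

```bash
python3 -c "
from h import *
s=ctrl.read_state();print(s['t'],s['tcp_pos'],s['force'],s['moment'])"
```

```text
16.65 [0.48148205 0.25281483 0.28864251] [-1.01169751 -0.54782067  2.01144769] [-0.03417468  0.1416545  -0.000468  ]
```

The shoulder touched at the original height (0.2886), so the driver is home. Releasing and retreating.

servo_tool:
  commands:
    - {"hand":1,"x":0,"y":0,"z":0,"wx":0,"wy":0,"wz":0}
    - {"hand":1,"x":0,"y":0,"z":0,"wx":0,"wy":0,"wz":0}
    - {"hand":1,"x":0,"y":0,"z":0,"wx":0,"wy":0,"wz":0}
    - {"hand":1,"x":0,"y":0,"z":0,"wx":0,"wy":0,"wz":0}
    - {"hand":1,"x":0,"y":0,"z":0,"wx":0,"wy":0,"wz":0}

```text
t: 17.07
tcp_pos: [0.4814, 0.2528, 0.2884]
eef_rot: [0.687, 3.065, 0.0]
force: [-0.3, -0.4, -0.0]
opening: 0.0538
grasp_force: 0.0
```

servo_tool:
  commands:
    - {"hand":1,"x":0,"y":0,"z":0,"wx":0,"wy":0,"wz":0}
    - {"hand":1,"x":0,"y":0,"z":0,"wx":0,"wy":0,"wz":0}
    - {"hand":1,"x":0,"y":0,"z":0,"wx":0,"wy":0,"wz":0}
    - {"hand":1,"x":0,"y":0,"z":0,"wx":0,"wy":0,"wz":0}
    - {"hand":1,"x":0,"y":0,"z":0,"wx":0,"wy":0,"wz":0}

```text
t: 17.48
tcp_pos: [0.4814, 0.2528, 0.2885]
eef_rot: [0.687, 3.065, 0.0]
force: [-0.3, 0.1, 0.6]
opening: 0.0859
grasp_force: 0.0
```

servo_tool:
  commands:
    - {"hand":1,"x":0,"y":0,"z":10,"wx":0,"wy":0,"wz":0}
    - {"hand":1,"x":0,"y":0,"z":30,"wx":0,"wy":0,"wz":0}
    - {"hand":1,"x":0,"y":0,"z":60,"wx":0,"wy":0,"wz":0}
    - {"hand":1,"x":0,"y":0,"z":90,"wx":0,"wy":0,"wz":0}
    - {"hand":1,"x":0,"y":0,"z":116,"wx":0,"wy":0,"wz":0}

```text
t: 17.9
tcp_pos: [0.4814, 0.2526, 0.407]
eef_rot: [0.688, 3.065, 0.001]
force: [0.5, 0.1, -0.8]
opening: 0.0877
grasp_force: 0.0
```

servo_tool:
  commands:
    - {"hand":1,"x":0,"y":0,"z":0,"wx":0,"wy":0,"wz":0}
    - {"hand":1,"x":0,"y":0,"z":0,"wx":0,"wy":0,"wz":0}
    - {"hand":1,"x":0,"y":0,"z":0,"wx":0,"wy":0,"wz":0}

```text
t: 18.15
tcp_pos: [0.4811, 0.2527, 0.4043]
eef_rot: [-0.687, -3.065, 0.0]
force: [0.8, -0.0, 0.3]
opening: 0.0879
grasp_force: 0.0
```

Run:
```python
from h import *
im,ci=grab('wrist','w16.png');s=ctrl.read_state();print(s['t'],s['tcp_pos'],s['force'])
for r in range(165,232,3): print(r,im[r,235:300:3].max(1))
for z in(.16,.165): print(z,onz(ci,267,207,z))
```

```text
18.2 [0.48101742 0.25264386 0.40370428] [-0.08898248  0.00608729 -1.03961133]
165 [237 238 235 235 235 236 235 237 234 234 235 232 232 238 236 235 238 236
 238 237 228  56]
168 [238 235 234 234 226  35  37  37  38  37  37  37  52 229 234 234 236 233
 234 236 237  76]
171 [238 233 233 234 162  38  39  37  39  39  37  40  39 125 234 233 229 233
 234 237 234 227]
174 [238 238 238 234  36  36  40  37  39  39  39  41  39  78 235 237 233 235
 236 236 233 238]
177 [237 236 238 239  36  36  40  38  38  39  38  39  38  38 235 231 230 242
 242 237 234 230]
180 [238 237 239 239  36  36  40  38  40  39  39  39  38  38 232 229 232 239
 240 236 235 233]
183 [237 235 237 225  36  40  44  38  40  44  38  46  43  39 204 233 236 240
 238 233 232 234]
186 [237 238 236 173  42  45  46  44  46  46  45  46  46  45 137 238 235 236
 236 235 234 230]
189 [237 237 236  80  71  74  74  74  74  76  77  79  81  81  85 240 236 233
 237 235 233 229]
192 [237 236 237  84  80  90  91  88  63  68  93 100 102  99  91 239 233 233
 235 233 238 235]
195 [234 237 239  85  79  89  61  66  68  66  67  59 103 101  87 234 228
[... 517 characters left out ...]
9  75  86  86  69  68  69  68  97 113 107  99  56  54  53
  54  54  55  54]
216 [133 165 166 228  79  75  74  75  78  82  86  88  93  92  50  55  56  55
  55  54  55  55]
219 [ 53 197 219 234 238 239 239 238 236 232 141  55  56  55  54  54  55  55
  55  54  55  53]
222 [ 55  82 239 238 236 239 240 233 127  54  55  54  54  54  56  55  54  55
  54  54  55  56]
225 [ 55  55 231 240 238 230  55  55  55  54  54  55  55  55  56  56  56  56
  57  56  56  56]
228 [ 55  55  84 218  56  55  55  55  55  54  55  54  55  57  57  56  58  60
  57  57  57  56]
231 [54 54 54 54 56 54 55 55 55 55 55 57 57 56 59 58 58 59 57 56 56 56]
0.16 [0.4842836 0.2557864 0.16     ]
0.165 [0.48276587 0.25638463 0.165     ]
```

The handle stands upright in the stand, with the same apparent size and place as at the start, and the gripper is clear.

```bash
python3 -c "
from station import ctrl
print(ctrl.finish_job())"
```

```text
the job is handed in; nothing more can be done
None
```

The loose screw is turned to about 1.25 rad and locked, with the push read at about 14 N or less; the screwdriver is back upright and home in its stand, and the job is handed in at about 18 s.

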